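Empty the tip tray of cast parts through its drop gate

TASK

The tip tray on the bench holds five off-white cast parts for the painters. With the tray still resting flat, swing its end gate all the way down until it lies level with the tray floor, then lift the tray by the leaning grip plate at its back until all five parts have slid out over the gate into the tub, and lower the tray gently back onto its rest without letting it fall. Spill nothing on the bench, never tip the tray with the gate up, and leave the tub and the things around it where they stand.

Things in the scene. Friction and masses are not known exactly. Their poses are not given: they have to be found in the camera images.
- tip_stand: Grey sheet-metal stand of the tip tray, screwed to the bench, footprint 200 x 170 mm. Origin: on the bench under the middle of the tray; x points along the tray towards its gate end, roughly away from the robot, z up. Coordinates given below as stand (x, y, z) are mm in this frame with the tray flat.
- tray_pivot (a point): Middle of the tray's pivot axis, at stand (68, 0, 115), under the gate end. The axis runs along the stand's y; the grip end of the tray swings up about it.
- tray_floor (a point): Middle of the top of the tray's floor, stand (0, 0, 130), turning with the tray. Steel tray, about 0.5 kg: inside 180 mm along x and 140 mm along y, walls 4 mm thick and 45 mm high, rolled side rims to stand z 179. Parts lie at stand x -90 to +40; the last 50 mm behind the gate are bare.
- tray (a joint): Tip angle of the tray about its pivot in rad: 0 = flat on its rest, grows as the grip end is lifted, stop at 1.05. Nothing holds it up: let go, it falls back. The parts begin to slide between 0.4 and 0.62; 0.9 empties it.
- grip (a point): Point to grip on the black grip plate, mid width and thickness; stand (-109, 0, 196) when flat. Plate 112 mm wide (y), 10 mm thick, 50 mm along its slope; rises from the top of the tray's back wall and leans back, away from the gate, 35 degrees from vertical. The point is 28 mm up the slope, 22 mm below the plate's upper edge. Turns with the tray about the pivot. Axes as the tray's.
- gate_hinge (a point): Middle of the gate's hinge axis, along y at the front edge of the tray floor, stand (90, 0, 129). The gate swings outwards and down about it.
- gate (a joint): Opening angle of the end gate relative to the tray: 0 = shut, upright; 1.57 rad = stop, all the way down, level with the tray floor as an apron. Starts 0 to 0.15. The hinge is stiff: the gate stays where it is left; about 1.5 N at its top edge moves it. Sheet gate 148 mm wide, 4 mm thick.
- gate_top (a point): Middle of the gate's rolled top edge (8 mm thick), 53 mm from the gate hinge; at stand (93, 0, 181) when shut, about (143, 0, 126) when down.
- tub: Loose open white plastic tub, 160 mm (x) x 210 mm (y) x 70 mm high, walls 4 mm, 0.45 kg, standing on the bench just beyond the gate end; its near wall lies under the gate's path and the lowered gate reaches over it. Origin: centre of its underside; x as the stand's.
- link_a: Off-white cast link, 52 x 20 x 12 mm, flat with round ends, about 22 g, lying in the tray. Origin: centre of its underside.
- link_b: A second link like link_a.
- clevis: Off-white cast U-shaped clevis, 34 x 28 x 35 mm, 30 g, in the tray. Origin: centre of its underside.
- foot: Off-white cast foot with three toes, 44 x 26 x 16 mm, 28 g, in the tray. Origin: centre of its underside.
- hub: Off-white cast hub block, 30 x 30 x 24 mm, 35 g, in the tray. Origin: centre of its underside.
- jar_a: Bystander: paint jar, 64 mm across, 78 mm high, beside the tub. Origin: centre of its underside.
- jar_b: Bystander: paint jar, 60 mm across, 72 mm high, beside the stand.
- jar_c: Bystander: paint jar with white lid, 68 mm across, 85 mm high, beside the tub.
- brush: Bystander: brush, 190 mm long, lying on the bench by the stand.
- dial: Bystander: cast clock dial, a disc 124 mm across and 8 mm thick, lying on the bench by the stand.
- model_leg: Bystander: finished cast model leg, 40 x 24 x 65 mm, standing by the stand.
Things that resemble listed ones, but are neither listed nor needed, are in the scene too. Leave any green or purple look-alike of the clevis alone. Leave any green look-alike of the link_a alone.

How it is judged:
On the way, in this order (a step that is already met when the one before it is completed fails the run):
1. the gate is all the way down (1.4 rad or more) while the tray rests flat (under 0.08 rad) and all five parts are still in it (value of joint gate above 1.4 rad and value of joint tray below 0.08 rad and height (world z) of each of link_a, link_b, clevis, foot, hub above 0.1 m), for 0.2 s.
2. all five parts are in the tub while the tray is tipped (over 0.35 rad) (value of joint tray above 0.35 rad and x of link_a in the frame of tub between -0.08 and 0.08 m and y of link_a in the frame of tub between -0.105 and 0.105 m and z of each of link_a, link_b, clevis, foot, hub in the frame of tub below 0.065 m and x of link_b in the frame of tub between -0.08 and 0.08 m and y of link_b in the frame of tub between -0.105 and 0.105 m and x of clevis in the frame of tub between -0.08 and 0.08 m and y of clevis in the frame of tub between -0.105 and 0.105 m and x of foot in the frame of tub between -0.08 and 0.08 m and y of foot in the frame of tub between -0.105 and 0.105 m and x of hub in the frame of tub between -0.08 and 0.08 m and y of hub in the frame of tub between -0.105 and 0.105 m), for 0.2 s.
At the end, for the whole second after the job is handed in: All five parts lie at rest inside the tub (between its walls, below its rim), the tray is back flat on its rest (under 0.05 rad) and the tub stands upright within 30 mm of where it was (x of link_a in the frame of tub between -0.08 and 0.08 m and y of link_a in the frame of tub between -0.105 and 0.105 m and z of each of link_a, link_b, clevis, foot, hub in the frame of tub below 0.065 m and x of link_b in the frame of tub between -0.08 and 0.08 m and y of link_b in the frame of tub between -0.105 and 0.105 m and x of clevis in the frame of tub between -0.08 and 0.08 m and y of clevis in the frame of tub between -0.105 and 0.105 m and x of foot in the frame of tub between -0.08 and 0.08 m and y of foot in the frame of tub between -0.105 and 0.105 m and x of hub in the frame of tub between -0.08 and 0.08 m and y of hub in the frame of tub between -0.105 and 0.105 m and value of joint tray below 0.05 rad and linear speed of each of link_a, link_b, clevis, foot, hub below 0.02 m/s and distance of tub from where it was at the start of the episode below 0.03 m and angle between tub's own z axis and vertical below 0.1 rad); the robot touches nothing.
It fails at once if a part is spilled: it is lower than 50 mm outside the tub ((height (world z) of link_a below 0.05 m and not (x of link_a in the frame of tub between -0.08 and 0.08 m and y of link_a in the frame of tub between -0.105 and 0.105 m)) or (height (world z) of link_b below 0.05 m and not (x of link_b in the frame of tub between -0.08 and 0.08 m and y of link_b in the frame of tub between -0.105 and 0.105 m)) or (height (world z) of clevis below 0.05 m and not (x of clevis in the frame of tub between -0.08 and 0.08 m and y of clevis in the frame of tub between -0.105 and 0.105 m)) or (height (world z) of foot below 0.05 m and not (x of foot in the frame of tub between -0.08 and 0.08 m and y of foot in the frame of tub between -0.105 and 0.105 m)) or (height (world z) of hub below 0.05 m and not (x of hub in the frame of tub between -0.08 and 0.08 m and y of hub in the frame of tub between -0.105 and 0.105 m))).
It fails at once if the tray is tipped over 0.2 rad with the gate less than 1.0 rad open (value of joint tray above 0.2 rad and value of joint gate below 1 rad).
It fails at once if the tray falls or is slammed down (faster than 2.4 rad/s downwards, as when let go some 20 mm up) (velocity of joint tray below -2.4 rad/s).
It fails at once if the tub is shifted more than 30 mm (distance of tub from where it was at the start of the episode above 0.03 m).
It fails at once if a bystander is shifted more than 30 mm or knocked over (distance of any of jar_a, jar_b, jar_c, brush, dial, model_leg from where it was at the start of the episode above 0.03 m or angle between any of jar_a, jar_b, jar_c, dial, model_leg's own z axis and vertical above 0.5 rad).
It also fails if it takes over 61 s, if anything falls off the work surface, if the arm or the gripper's body presses on something with over 40 N, if the wrist force passes 120 N, or if a joint passes its speed limit or range.

ROBOT

A 7-joint arm with a two-finger parallel gripper is mounted at the origin on the work surface. World frame = base frame: x ahead of the robot, y to its left, z up, the work surface at z = 0. Lengths are in m, angles in rad, forces in N, time in s.
With the tool pointing down it reaches from about 0.425 to 0.925 m from the base axis. Payload 6.8 kg.
Tool frame: the origin (TCP) lies between the finger pads; the fingertips stand r.tcp_to_tips ahead of it and the grasp point (between the pads) lies 3 mm ahead of it (r.tcp_to_tips is the distance from the TCP to the fingertips, in m); z points along the fingers, y is the line along which they close (so a half turn about z gives the same grasp; the last joint's range is limited). The gripper opens to 85 mm and grips with 20 to 120 N. Pads are 22 mm wide; open, the fingers measure 114 mm over their backs; the gripper's body (76 mm by 85 mm) begins 54 mm behind the grasp point. The pads swing forward as they close: fully open they stand 13 mm farther back than shut.
Start: joints at [-1.224, 0.477, 0.022, 1.555, -0.011, 1.109, -0.083], TCP at [0.297, 0.606, 0.253] pointing down, gripper open.
Joint ranges: [-2.96, 2.96], [-0.34, 2.1], [-1.41, 1.46], [0.24, 2.44], [-1.37, 4.51], [0.17, 1.92], [-2.96, 2.96]. Speed limits (rad/s): [2.39, 2.39, 3.14, 3.14, 3.14, 3.14, 3.14].

INTERFACE

Orientations are given as a rotation vector (axis times angle).
In Python, from bench import r gives the robot as it stands. The module is installed in compiled form; this text tells all that it offers.
- The arm moves only by the tool step_arm, never from a script. Its argument "moves" is a list of rows, each an object of numbers: "rx", "ry", "rz": the turn, a rotation vector about the tool's x, y, z in degrees; "dx", "dy", "dz": the shift along the tool's x, y, z in mm; "gripper": the opening, from -1 (shut) to 1 (fully open). In form: [{"rx": .., "ry": .., "rz": .., "dx": .., "dy": .., "dz": .., "gripper": ..}, ...]. A call has 1 to 20 rows; each row shifts and turns the commanded pose from where the row before left it, along the tool's axes as they then stand; what a row does not reach is not made up. A row lasts 1/8 s, in which the tool goes at most 62.5 mm and 10.7 degrees, less where a joint would pass 70% of its speed; a pose out of reach is approached as far as the arm can. A call is refused whole if a number of a shift passes 62.5 or a number of a turn 10.7, either way. A call with a gripper value outside its range is refused whole. The fingers move at their own pace and stop on an object; "grip_force" is the grip in N (left out, the last holds). Time passes only in rows, so rows that do not move let the fingers close. It gives the time, the measured TCP pose, the force, the opening and the grip force at its end, in the units of the state.
- r.get_obs(): the state, without advancing time (a new reading comes with each control period).
- r.grab_frame(name): name is "scene" or "side" or "wrist"; returns the picture (480x640x3 uint8, blue, green, red); there is no depth.
- r.camera_info(name): a dict with "mtx" (3x3 intrinsics, pixels), "rvec" (rotation vector, rad) and "tvec" (3), from world to camera coordinates, as OpenCV has them. Camera axes: x right, y down, z forward; pixel columns grow to the right and rows downward; lengths in m; the calibration is good to about 2 mm. The wrist camera is an equidistant fisheye: a pixel r from the principal point sees the ray r / f radians off the axis. A picture is of the moment at which its call begins: read the wrist's pose just before it. camera_info takes no time and is no camera call; for the wrist camera it gives the pose at the moment of the call.
- r.hand_in(): hands the job in; it is judged then, once.
The state is a dict: "clock": time; "joints": joint angles; "qvel": joint speeds; "tau": joint torques, N m; "tcp_pos": TCP position; "orientation": TCP orientation; "contact_force": force on the tool from outside, world axes, zero at the start; "moment": the same for the moment, N m; "grip_width": finger opening in m; "gripper_force": force on a finger pad.
Only numpy, scipy, OpenCV 4.12 (cv2) and the standard library are available. Lean on these libraries where they do the work, as an engineer would, in place of code of your own. Each camera call takes 0.05 s, during which the arm holds its last target. There are 200 camera calls.

## Working session

There is one attempt and no reset: what is moved stays moved. The work goes in short steps, Python scripts to look and compute and a tool call to move; the robot and the scene stay as the last step left them, time stands still between calls to the robot, and variables do not carry over. Pictures are saved under pics/ and viewed, at most 13 in all, crops included, and the job is handed in when it is done.

Besides the shell and the picture viewer there is one more tool, called after "Call:" as a command line: name --argument value ..., lists and objects as JSON in quotes. step_arm: Moves the arm, as the interface text tells. Its arguments: {"type":"object","properties":{"moves":{"type":"array","items":{"type":"object","properties":{"rx":{"type":"number"},"ry":{"type":"number"},"rz":{"type":"number"},"dx":{"type":"number"},"dy":{"type":"number"},"dz":{"type":"number"},"gripper":{"type":"number"}}}},"grip_force":{"type":"number"}},"required":["moves"]}

```bash
mkdir -p pics
python3 - <<'E'
from bench import r
import cv2,numpy as np
o=r.get_obs();print(o,r.tcp_to_tips)
for n in("scene","side"):
    cv2.imwrite(f"pics/{n}0.png",r.grab_frame(n));c=r.camera_info(n);R=cv2.Rodrigues(c["rvec"])[0];print(n,c["mtx"].tolist(),(-R.T@np.ravel(c["tvec"])),R[2])
E
```

```text
{'clock': 0.0, 'joints': array([-1.22408616,  0.47781223,  0.02231077,  1.55647651, -0.01151315,
        1.10931618, -0.08309881]), 'qvel': array([-0.0006948 , -0.00067672,  0.00017398,  0.00098694, -0.001163  ,
        0.00147632,  0.00115171]), 'tau': array([-7.27586357e-04, -5.96447110e+01,  1.60752274e+00, -2.81181407e+01,
        1.24640384e-02,  9.55233991e-03, -3.04196715e-05]), 'tcp_pos': array([0.29626381, 0.60587186, 0.25230642]), 'orientation': array([-7.08137314e-01, -3.06042215e+00,  2.91974950e-03]), 'contact_force': array([-0.50285254, -0.17282371, -0.3125057 ]), 'moment': array([-0.01943723,  0.04610172, -0.00144136]), 'gripper_force': 0.0, 'grip_width': 0.08546542562589629} 0.022
scene [[535.0760074233331, 0.0, 319.12956445362136], [0.0, 535.0760074233331, 243.19433139816087], [0.0, 0.0, 1.0]] [ 0.82231498 -0.58081017  0.86276961] [-0.29483212  0.64764471 -0.70258832]
side [[522.2461450777397, 0.0, 323.8248377220423], [0.0, 522.2461450777397, 243.24179835863785], [0.0, 0.0, 1.0]] [0.05145005 0.79078402 0.68270053] [ 0.44876106 -0.73056703 -0.51467011]
```

View pics/scene0.png

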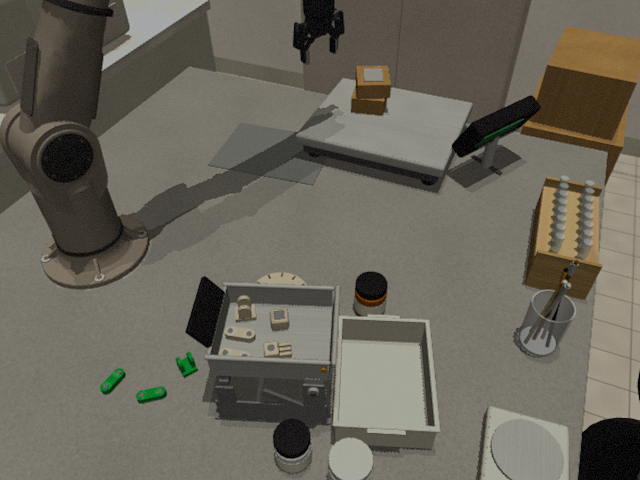

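View pics/side0.png

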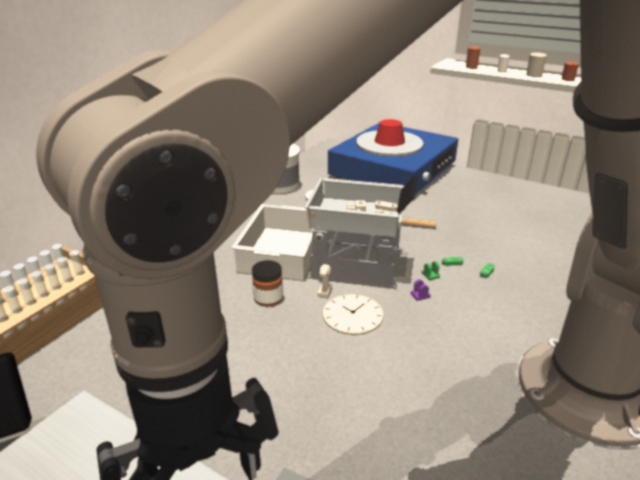

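The scene view shows the tip tray at (275,325), its black grip plate at (206,312), the gate at about (335,325), and the tub at (385,375). The five parts lie inside the tray. The dial at (280,278), model leg and jars are around it. The side view shows the tray at (355,205) and the model leg at (325,280). The only other candidates are the green and purple look-alikes on the bench at (113,380), (150,394) and (187,364). A crop comes next to get the rim corners.

Run:
```python
import cv2
a=cv2.imread("pics/scene0.png")[265:435,180:350];b=cv2.imread("pics/side0.png")[165:315,290:450]
a=cv2.resize(a,(400,400),interpolation=3) if 0 else cv2.resize(a,None,fx=3.5,fy=3.5,interpolation=cv2.INTER_CUBIC)
cv2.imwrite("pics/crop1.png",a)
```

```text
(no output)
```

View pics/crop1.png

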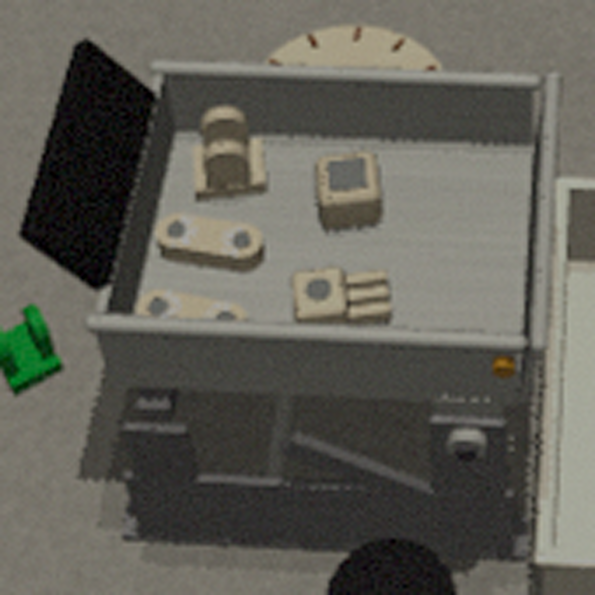

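```bash
cat > h.py <<'E'
from bench import r
import cv2,numpy as np
def ray(n,p,z):
    c=r.camera_info(n);R=cv2.Rodrigues(np.array(c["rvec"]))[0];C=-R.T@np.ravel(c["tvec"])
    d=R.T@np.linalg.inv(c["mtx"])@[p[0],p[1],1.];return C+d*(z-C[2])/d[2]
def proj(n,P):
    c=r.camera_info(n);return cv2.projectPoints(np.array(P,float),np.array(c["rvec"]),np.array(c["tvec"]),np.array(c["mtx"]),None)[0][:,0]
E
python3 - <<'E'
from h import *
P={k:ray("scene",np.array(p)/3.5+[180,265],z)*1000 for k,p,z in[("farback",(155,68),.178),("farfront",(540,80),.178),("nearback",(92,322),.178),("nearfront",(525,340),.178),("gfar",(552,75),.181),("gnear",(536,345),.181),("pfar",(85,40),.214),("pnear",(22,235),.214)]}
for k,v in P.items():print(k,v.round(1))
for a,b in(("farback","farfront"),("nearback","nearfront"),("gnear","gfar"),("pnear","pfar")):
    d=P[b]-P[a];print(a,b,np.linalg.norm(d).round(1),np.degrees(np.arctan2(d[1],d[0])).round(2),((P[a]+P[b])/2).round(1))
E
```

```text
farback [ 426.2 -102.7  178. ]
farfront [601.1 -37.6 178. ]
nearback [ 475.5 -238.3  178. ]
nearfront [ 650.4 -174.   178. ]
gfar [606.1 -34.9 181. ]
gnear [ 656.4 -176.2  181. ]
pfar [ 407.9 -125.5  214. ]
pnear [ 443.  -230.8  214. ]
farback farfront 186.6 20.4 [513.6 -70.1 178. ]
nearback nearfront 186.3 20.18 [ 563.  -206.1  178. ]
gnear gfar 150.0 109.56 [ 631.3 -105.6  181. ]
pnear pfar 111.0 108.46 [ 425.5 -178.2  214. ]
```

Call:
step_arm --moves '[{"dz": -45, "gripper": -1}, {"dz": -45, "gripper": -1}, {"dx": -37, "dy": -32, "gripper": -1}, {"dx": -37, "dy": -32, "gripper": -1}, {"dx": -37, "dy": -32, "gripper": -1}, {"dx": -37, "dy": -32, "gripper": -1}, {"dx": -37, "dy": -32, "gripper": -1}, {"dx": -37, "dy": -32, "gripper": -1}, {"dx": -37, "dy": -32, "gripper": -1}, {"dx": -37, "dy": -32, "gripper": -1}, {"dx": -37, "dy": -32, "gripper": -1}, {"dx": -37, "dy": -32, "gripper": -1}, {"dx": -37, "dy": -32, "gripper": -1}, {"dx": -37, "dy": -32, "gripper": -1}, {"dx": -37, "dy": -32, "gripper": -1}, {"dx": -37, "dy": -32, "gripper": -1}, {"dx": -37, "dy": -32, "gripper": -1}, {"dx": -37, "dy": -32, "gripper": -1}]'

```text
invalid input at $.moves[0]: expected keys rx, ry, rz, dx, dy, dz, gripper
```

Call:
step_arm --moves '[{"rz": 9}, {"rz": 9}, {"rz": 9}, {"rz": 9}, {"rz": 8}, {}]'

```text
invalid input at $.moves[0]: expected keys rx, ry, rz, dx, dy, dz, gripper
```

```bash
cat >> h.py <<'E'
yaw=np.radians(20);O=np.array([.5385,-.1383,0]);S=np.array([[np.cos(yaw),-np.sin(yaw),0],[np.sin(yaw),np.cos(yaw),0],[0,0,1]])
def st():
    o=r.get_obs();T=cv2.Rodrigues(np.array(o["orientation"]))[0];Ts=S.T@T;p=(S.T@(o["tcp_pos"]-O))*1000
    print("t%.2f"%o["clock"],"tcp",p.round(1),"tip",(p+22*Ts[:,2]).round(1),"grasp",(p+3*Ts[:,2]).round(1),"\nT",Ts.round(3).tolist(),"F",(S.T@o["contact_force"]).round(1),"w",round(o["grip_width"],4),"gf",o["gripper_force"],"q",o["joints"].round(2))
    return p,Ts
E
python3 - <<'E'
from h import *
st()
cv2.imwrite("pics/w1.png",r.grab_frame("wrist"));cv2.imwrite("pics/s1.png",r.grab_frame("side"))
E
```

```text
t0.10 tcp [ 27.  782.2 252.4] tip [ 26.9 782.2 230.4] grasp [ 27.  782.2 249.4] 
T [[-0.694, 0.72, -0.001], [0.72, 0.694, -0.001], [-0.0, -0.002, -1.0]] F [-0.6  0.1 -0.2] w 0.0853 gf 0.0 q [-1.22  0.48  0.02  1.56 -0.01  1.11 -0.08]
```

View pics/w1.png

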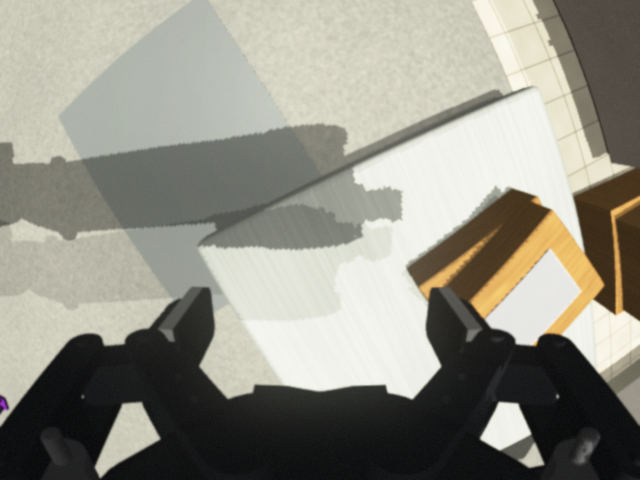

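The moves were refused because every row needs all its keys. The wrist view still shows the start: the scale and boxes are at the right (500,260) and the way to the tray leads left, away from them.

Call:
step_arm --moves '[{"rx": 0, "ry": 0, "rz": 0, "dx": 0, "dy": 0, "dz": -45, "gripper": -1}, {"rx": 0, "ry": 0, "rz": 0, "dx": 0, "dy": 0, "dz": -45, "gripper": -1}, {"rx": 0, "ry": 0, "rz": 0, "dx": -37, "dy": -32, "dz": 0, "gripper": -1}, {"rx": 0, "ry": 0, "rz": 0, "dx": -37, "dy": -32, "dz": 0, "gripper": -1}, {"rx": 0, "ry": 0, "rz": 0, "dx": -37, "dy": -32, "dz": 0, "gripper": -1}, {"rx": 0, "ry": 0, "rz": 0, "dx": -37, "dy": -32, "dz": 0, "gripper": -1}, {"rx": 0, "ry": 0, "rz": 0, "dx": -37, "dy": -32, "dz": 0, "gripper": -1}, {"rx": 0, "ry": 0, "rz": 0, "dx": -37, "dy": -32, "dz": 0, "gripper": -1}, {"rx": 0, "ry": 0, "rz": 0, "dx": -37, "dy": -32, "dz": 0, "gripper": -1}, {"rx": 0, "ry": 0, "rz": 0, "dx": -37, "dy": -32, "dz": 0, "gripper": -1}, {"rx": 0, "ry": 0, "rz": 0, "dx": -37, "dy": -32, "dz": 0, "gripper": -1}, {"rx": 0, "ry": 0, "rz": 0, "dx": -37, "dy": -32, "dz": 0, "gripper": -1}, {"rx": 0, "ry": 0, "rz": 0, "dx": -37, "dy": -32, "dz": 0, "gripper": -1}, {"rx": 0, "ry": 0, "rz": 0, "dx": -37, "dy": -32, "dz": 0, "gripper": -1}, {"rx": 0, "ry": 0, "rz": 0, "dx": -37, "dy": -32, "dz": 0, "gripper": -1}, {"rx": 0, "ry": 0, "rz": 0, "dx": -37, "dy": -32, "dz": 0, "gripper": -1}, {"rx": 0, "ry": 0, "rz": 0, "dx": -37, "dy": -32, "dz": 0, "gripper": -1}, {"rx": 0, "ry": 0, "rz": 0, "dx": -37, "dy": -32, "dz": 0, "gripper": -1}]'

```text
clock: 2.45
tcp_pos: [0.6038, -0.1149, 0.3432]
orientation: [-0.708, -3.061, -0.0]
contact_force: [1.1, 0.6, -0.5]
grip_width: 0.0
gripper_force: 0.0
```

Call:
step_arm --moves '[{"rx": 0, "ry": 0, "rz": 9, "dx": 0, "dy": 0, "dz": 0, "gripper": -1}, {"rx": 0, "ry": 0, "rz": 9, "dx": 0, "dy": 0, "dz": 0, "gripper": -1}, {"rx": 0, "ry": 0, "rz": 9, "dx": 0, "dy": 0, "dz": 0, "gripper": -1}, {"rx": 0, "ry": 0, "rz": 9, "dx": 0, "dy": 0, "dz": 0, "gripper": -1}, {"rx": 0, "ry": 0, "rz": 8, "dx": 0, "dy": 0, "dz": 0, "gripper": -1}, {"rx": 0, "ry": 0, "rz": 0, "dx": 0, "dy": 0, "dz": 0, "gripper": -1}]'

```text
clock: 3.2
tcp_pos: [0.6033, -0.1134, 0.3431]
orientation: [-1.801, -2.574, 0.001]
contact_force: [1.2, 0.5, -1.0]
grip_width: 0.0002
gripper_force: 0.0
```

Run:
```python
from h import *
st()
cv2.imwrite("pics/w2.png",r.grab_frame("wrist"));cv2.imwrite("pics/s2.png",r.grab_frame("side"))
```

```text
t3.20 tcp [ 69.4   1.2 343.1] tip [ 69.4   1.2 321.1] grasp [ 69.4   1.2 340.1] 
T [[-0.0, 1.0, -0.0], [1.0, 0.0, 0.0], [0.0, -0.0, -1.0]] F [ 1.3  0.1 -1. ] w 0.0002 gf 0.0 q [-0.38  0.34  0.62  1.63 -0.21  1.24  0.63]
```

View pics/w2.png

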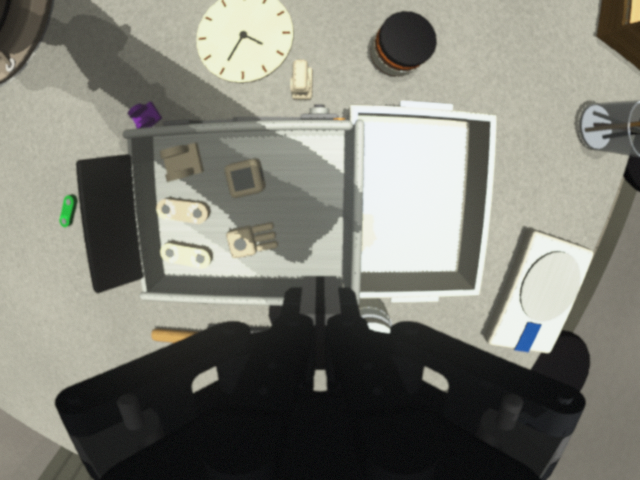

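The wrist view shows the closed fingers (320,300) just behind the gate (357,200). The five parts are at (182,160), (243,178), (183,210), (187,252) and (252,238), clear of the fingers. The grip plate is at (108,220) and the tub is beyond the gate. I descend next and swing the gate out.

Call:
step_arm --moves '[{"rx": 0, "ry": 0, "rz": 0, "dx": 0, "dy": -1, "dz": 40, "gripper": -1}, {"rx": 0, "ry": 0, "rz": 0, "dx": 0, "dy": -1, "dz": 40, "gripper": -1}, {"rx": 0, "ry": 0, "rz": 0, "dx": 0, "dy": 0, "dz": 40, "gripper": -1}, {"rx": 0, "ry": 0, "rz": 0, "dx": 0, "dy": 0, "dz": 30, "gripper": -1}, {"rx": 0, "ry": 0, "rz": 0, "dx": 0, "dy": 0, "dz": 19, "gripper": -1}, {"rx": 0, "ry": 0, "rz": 0, "dx": 0, "dy": 0, "dz": 0, "gripper": -1}]'

```text
clock: 4.05
tcp_pos: [0.601, -0.1142, 0.1733]
orientation: [-1.801, -2.572, 0.002]
contact_force: [-0.6, -0.2, -0.3]
grip_width: -0.0001
gripper_force: 0.0
```

Call:
step_arm --moves '[{"rx": 0, "ry": 0, "rz": 0, "dx": 0, "dy": 5, "dz": 0, "gripper": -1}, {"rx": 0, "ry": 0, "rz": 0, "dx": 0, "dy": 5, "dz": 0, "gripper": -1}, {"rx": 0, "ry": 0, "rz": 0, "dx": 0, "dy": 5, "dz": 0, "gripper": -1}, {"rx": 0, "ry": 0, "rz": 0, "dx": 0, "dy": 5, "dz": 0, "gripper": -1}]'

```text
clock: 4.55
tcp_pos: [0.6203, -0.1077, 0.1744]
orientation: [-1.803, -2.572, 0.001]
contact_force: [-2.2, -1.1, -1.2]
grip_width: -0.0003
gripper_force: 0.9
```

Call:
step_arm --moves '[{"rx": 0, "ry": 0, "rz": 0, "dx": 0, "dy": 5, "dz": 0, "gripper": -1}, {"rx": 0, "ry": 0, "rz": 0, "dx": 0, "dy": 5, "dz": 0, "gripper": -1}, {"rx": 0, "ry": 0, "rz": 0, "dx": 0, "dy": 5, "dz": 0, "gripper": -1}, {"rx": 0, "ry": 0, "rz": 0, "dx": 0, "dy": 5, "dz": 0, "gripper": -1}, {"rx": 0, "ry": 0, "rz": 0, "dx": 0, "dy": 5, "dz": 0, "gripper": -1}, {"rx": 0, "ry": 0, "rz": 0, "dx": 0, "dy": 3, "dz": 0, "gripper": -1}]'

```text
clock: 5.3
tcp_pos: [0.6472, -0.0977, 0.1744]
orientation: [1.803, 2.572, 0.001]
contact_force: [-0.3, -0.9, 1.7]
grip_width: 0.0005
gripper_force: 0.6
```

Run:
```python
from h import *
st()
cv2.imwrite("pics/w3.png",r.grab_frame("scene")[250:450,150:450].repeat(2,0).repeat(2,1))
```

```text
t5.30 tcp [116.1   1.  174.4] tip [116.1   1.  152.4] grasp [116.1   1.  171.4] 
T [[0.001, 1.0, 0.001], [1.0, -0.001, -0.0], [-0.0, 0.001, -1.0]] F [-0.6 -0.7  1.7] w 0.0005 gf 0.584763062215643 q [-0.32  0.57  0.53  1.71 -0.34  0.96  0.69]
```

View pics/w3.png

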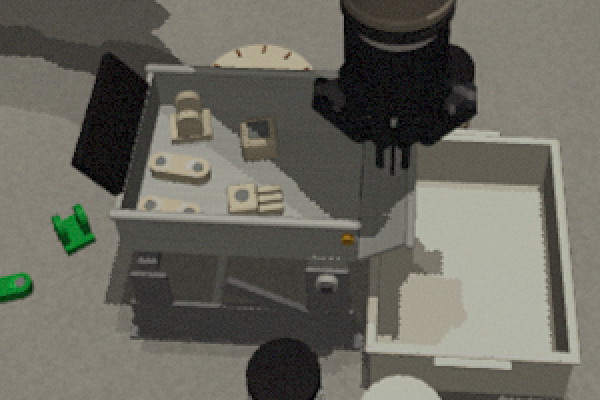

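The gate at (385,225) is about two thirds open and the parts are undisturbed. Now I press it down gently.

Call:
step_arm --moves '[{"rx": 0, "ry": 0, "rz": 0, "dx": 0, "dy": 1, "dz": 4, "gripper": -1}, {"rx": 0, "ry": 0, "rz": 0, "dx": 0, "dy": 1, "dz": 4, "gripper": -1}, {"rx": 0, "ry": 0, "rz": 0, "dx": 0, "dy": 1, "dz": 4, "gripper": -1}, {"rx": 0, "ry": 0, "rz": 0, "dx": 0, "dy": 1, "dz": 4, "gripper": -1}, {"rx": 0, "ry": 0, "rz": 0, "dx": 0, "dy": 0, "dz": 3, "gripper": -1}, {"rx": 0, "ry": 0, "rz": 0, "dx": 0, "dy": 0, "dz": 0, "gripper": -1}]'

```text
clock: 6.1
tcp_pos: [0.65, -0.0966, 0.1548]
orientation: [-1.803, -2.572, 0.001]
contact_force: [-0.4, 1.2, -0.7]
grip_width: -0.0
gripper_force: 0.0
```

Call:
step_arm --moves '[{"rx": 0, "ry": 0, "rz": 0, "dx": 0, "dy": 0, "dz": 1, "gripper": -1}, {"rx": 0, "ry": 0, "rz": 0, "dx": 0, "dy": 0, "dz": 1, "gripper": -1}, {"rx": 0, "ry": 0, "rz": 0, "dx": 0, "dy": 0, "dz": 0, "gripper": -1}]'

```text
clock: 6.48
tcp_pos: [0.6503, -0.0966, 0.1532]
orientation: [-1.803, -2.572, 0.0]
contact_force: [0.7, -0.0, 0.4]
grip_width: 0.0004
gripper_force: 0.0
```

Run:
```python
from h import *
st()
```

```text
t6.47 tcp [119.3   1.  153.2] tip [119.3   1.  131.2] grasp [119.3   1.  150.2] 
T [[0.001, 1.0, -0.0], [1.0, -0.001, 0.0], [0.0, -0.0, -1.0]] F [ 0.6 -0.2  0.4] w 0.0004 gf 0.027749329135531298 q [-0.31  0.6   0.52  1.71 -0.36  0.92  0.7 ]
```

Call:
step_arm --moves '[{"rx": 0, "ry": 0, "rz": 0, "dx": 0, "dy": 0, "dz": 1, "gripper": -1}, {"rx": 0, "ry": 0, "rz": 0, "dx": 0, "dy": 0, "dz": 1, "gripper": -1}, {"rx": 0, "ry": 0, "rz": 0, "dx": 0, "dy": 0, "dz": 0, "gripper": -1}]'

```text
clock: 6.85
tcp_pos: [0.6504, -0.0966, 0.1512]
orientation: [-1.803, -2.572, 0.0]
contact_force: [-1.3, 0.7, 0.7]
grip_width: 0.0001
gripper_force: 0.4
```

Run:
```python
from h import *
st()
```

```text
t6.85 tcp [119.4   0.9 151.2] tip [119.4   0.9 129.2] grasp [119.4   0.9 148.2] 
T [[0.001, 1.0, -0.0], [1.0, -0.001, 0.0], [0.0, -0.0, -1.0]] F [-1.   1.1  0.7] w 0.0001 gf 0.37235765252262354 q [-0.31  0.6   0.52  1.71 -0.36  0.92  0.7 ]
```

Call:
step_arm --moves '[{"rx": 0, "ry": 0, "rz": 0, "dx": 0, "dy": 0, "dz": 1, "gripper": -1}, {"rx": 0, "ry": 0, "rz": 0, "dx": 0, "dy": 0, "dz": 1, "gripper": -1}, {"rx": 0, "ry": 0, "rz": 0, "dx": 0, "dy": 0, "dz": 0, "gripper": -1}]'

```text
clock: 7.22
tcp_pos: [0.6506, -0.0966, 0.1506]
orientation: [1.803, 2.572, 0.001]
contact_force: [-3.3, 1.9, 9.7]
grip_width: -0.0001
gripper_force: 4.9
```

Run:
```python
from h import *
st()
cv2.imwrite("pics/s4.png",r.grab_frame("scene")[250:450,150:450].repeat(2,0).repeat(2,1))
```

```text
t7.22 tcp [119.6   0.8 150.6] tip [119.6   0.8 128.6] grasp [119.6   0.8 147.6] 
T [[0.001, 1.0, 0.001], [1.0, -0.001, 0.0], [0.0, 0.001, -1.0]] F [-2.5  3.   9.7] w -0.0001 gf 4.911440518917516 q [-0.31  0.6   0.52  1.72 -0.36  0.92  0.71]
```

View pics/s4.png

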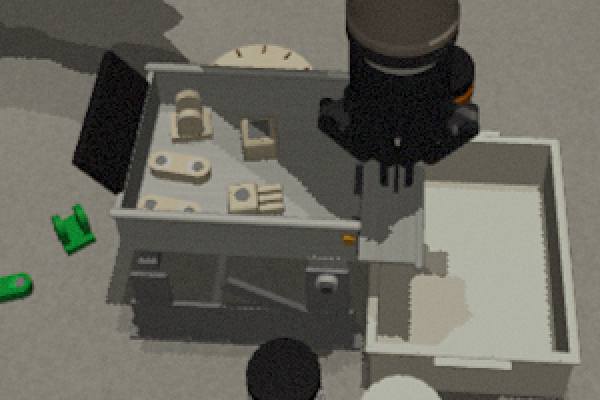

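The gate at (392,215) now lies level. I met a firm stop at about 10 N, and the tray is flat with all the parts in it. Next I rise, go back above the grip plate and tilt the tool 35 degrees.

Call:
step_arm --moves '[{"rx": 0, "ry": 0, "rz": 0, "dx": 0, "dy": 0, "dz": -20, "gripper": -1}, {"rx": 0, "ry": 0, "rz": 0, "dx": 0, "dy": 0, "dz": -45, "gripper": -1}, {"rx": 0, "ry": 0, "rz": 0, "dx": 0, "dy": 0, "dz": -50, "gripper": -1}, {"rx": 0, "ry": 0, "rz": 0, "dx": 0, "dy": 0, "dz": -50, "gripper": -1}, {"rx": 0, "ry": 0, "rz": 0, "dx": 0, "dy": -30, "dz": 0, "gripper": 0}, {"rx": 0, "ry": 0, "rz": 0, "dx": 0, "dy": -45, "dz": 0, "gripper": 0}, {"rx": 0, "ry": 0, "rz": 0, "dx": 0, "dy": -45, "dz": 0, "gripper": 0}, {"rx": 0, "ry": 0, "rz": 0, "dx": 0, "dy": -45, "dz": 0, "gripper": 0}, {"rx": 0, "ry": 0, "rz": 0, "dx": 0, "dy": -45, "dz": 0, "gripper": 0}, {"rx": 0, "ry": 0, "rz": 0, "dx": 0, "dy": -45, "dz": 0, "gripper": 0}, {"rx": -7, "ry": 0, "rz": 0, "dx": 0, "dy": 0, "dz": 0, "gripper": 0}, {"rx": -7, "ry": 0, "rz": 0, "dx": 0, "dy": 0, "dz": 0, "gripper": 0}, {"rx": -7, "ry": 0, "rz": 0, "dx": 0, "dy": 0, "dz": 0, "gripper": 0}, {"rx": -7, "ry": 0, "rz": 0, "dx": 0, "dy": 0, "dz": 0, "gripper": 0}, {"rx": -7, "ry": 0, "rz": 0, "dx": 0, "dy": 0, "dz": 0, "gripper": 0}, {"rx": 0, "ry": 0, "rz": 0, "dx": 0, "dy": 0, "dz": 0, "gripper": 0}]'

```text
clock: 9.28
tcp_pos: [0.4093, -0.1839, 0.3141]
orientation: [1.557, 2.214, 0.703]
contact_force: [0.7, 0.3, 0.7]
grip_width: 0.0426
gripper_force: 0.0
```

Run:
```python
from h import *
p,T=st()
print("to standoff",(T.T@(np.array([-110.7,0,198.5])-60*np.array([.574,0,-.819])-p)).round(1))
```

```text
t9.28 tcp [-137.     1.3  314.1] tip [-124.4    1.3  296.1] grasp [-135.3    1.3  311.7] 
T [[0.003, 0.818, 0.575], [1.0, -0.004, 0.001], [0.003, 0.575, -0.818]] F [0.7 0.1 0.7] w 0.0426 gf 0.0 q [-0.43 -0.31  0.89  2.3  -0.35  0.64  1.07]
to standoff [ -1.6 -44.8  49.8]
```

Call:
step_arm --moves '[{"rx": 0, "ry": 0, "rz": 0, "dx": -1, "dy": -15, "dz": 15, "gripper": 0}, {"rx": 0, "ry": 0, "rz": 0, "dx": 0, "dy": -15, "dz": 15, "gripper": 0}, {"rx": 0, "ry": 0, "rz": 0, "dx": 0, "dy": -15, "dz": 10, "gripper": 0}, {"rx": 0, "ry": 0, "rz": 0, "dx": 0, "dy": 0, "dz": 5, "gripper": 0}, {"rx": 0, "ry": 0, "rz": 0, "dx": 0, "dy": 0, "dz": 0, "gripper": 0}]'

```text
clock: 9.9
tcp_pos: [0.4018, -0.1881, 0.2524]
orientation: [1.551, 2.217, 0.698]
contact_force: [0.1, -0.3, -0.2]
grip_width: 0.0429
gripper_force: 0.0
```

Run:
```python
from h import *
p,T=st()
print("to grasp",(T.T@(np.array([-110.7,0,198.5])-p)).round(1))
cv2.imwrite("pics/w5.png",r.grab_frame("wrist"))
```

```text
t9.90 tcp [-145.5    0.   252.4] tip [-132.9   -0.   234.4] grasp [-143.8    0.   250. ] 
T [[-0.0, 0.819, 0.573], [1.0, 0.001, -0.001], [-0.001, 0.573, -0.819]] F [-0.  -0.3 -0.2] w 0.0429 gf 0.0 q [-0.65 -0.27  1.18  2.39 -0.46  0.51  1.27]
to grasp [ 0.  -2.4 64.1]
```

View pics/w5.png

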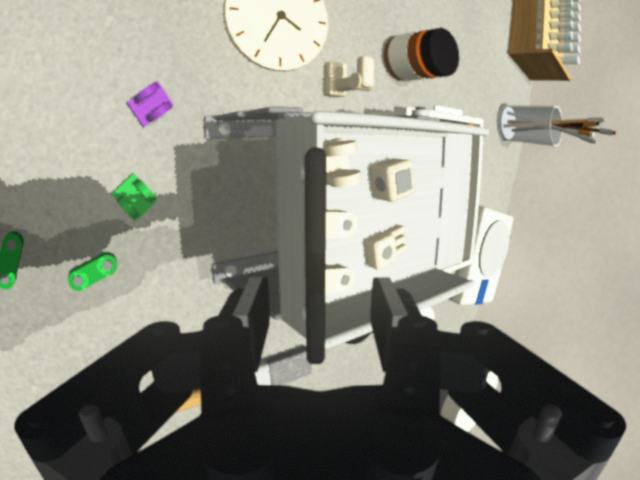

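The plate is edge-on at column 315, between the fingers at columns 270 and 372, with the parts still in the tray. I advance to the grip point next.

Call:
step_arm --moves '[{"rx": 0, "ry": 0, "rz": 0, "dx": 0, "dy": -1, "dz": 12, "gripper": 0}, {"rx": 0, "ry": 0, "rz": 0, "dx": 0, "dy": -1, "dz": 13, "gripper": 0}, {"rx": 0, "ry": 0, "rz": 0, "dx": 0, "dy": 0, "dz": 13, "gripper": 0}, {"rx": 0, "ry": 0, "rz": 0, "dx": 0, "dy": 0, "dz": 13, "gripper": 0}, {"rx": 0, "ry": 0, "rz": 0, "dx": 0, "dy": 0, "dz": 10, "gripper": 0}, {"rx": 0, "ry": 0, "rz": 0, "dx": 0, "dy": 0, "dz": 0, "gripper": 0}]'

```text
clock: 10.7
tcp_pos: [0.4249, -0.1701, 0.2124]
orientation: [1.554, 2.212, 0.69]
contact_force: [-0.4, -0.5, -0.1]
grip_width: 0.0429
gripper_force: 0.0
```

Run:
```python
from h import *
p,T=st()
print("to grasp",(T.T@(np.array([-110.7,0,198.5])-p)).round(1))
```

```text
t10.70 tcp [-117.7    9.   212.4] tip [-105.1    8.8  194.4] grasp [-116.     9.   209.9] 
T [[0.005, 0.82, 0.572], [1.0, -0.0, -0.008], [-0.006, 0.572, -0.82]] F [-0.6 -0.3 -0.1] w 0.0429 gf 0.0 q [-1.02 -0.34  1.45  2.43 -0.32  0.34  1.13]
to grasp [-8.9 -2.2 15.5]
```

The joint limits stop this approach short: j2, j3 and j4 are all at their ends. I will back off and turn the tool about the plate normal. That puts the wrist farther from the base while the pads stay flat on the plate.

Call:
step_arm --moves '[{"rx": 0, "ry": 0, "rz": 0, "dx": -3, "dy": 0, "dz": -15, "gripper": 0}, {"rx": 0, "ry": 0, "rz": 0, "dx": -3, "dy": 0, "dz": -15, "gripper": 0}, {"rx": 0, "ry": 0, "rz": 0, "dx": -3, "dy": 0, "dz": -15, "gripper": 0}, {"rx": 0, "ry": 5, "rz": 0, "dx": -5, "dy": 0, "dz": -5, "gripper": 0}, {"rx": 0, "ry": 5, "rz": 0, "dx": -5, "dy": 0, "dz": 0, "gripper": 0}, {"rx": 0, "ry": 5, "rz": 0, "dx": -5, "dy": 0, "dz": 0, "gripper": 0}, {"rx": 0, "ry": 5, "rz": 0, "dx": -5, "dy": 0, "dz": 0, "gripper": 0}, {"rx": 0, "ry": 5, "rz": 0, "dx": -5, "dy": 0, "dz": 0, "gripper": 0}, {"rx": 0, "ry": 0, "rz": 0, "dx": 0, "dy": 0, "dz": 0, "gripper": 0}]'

```text
clock: 11.82
tcp_pos: [0.3742, -0.1663, 0.3003]
orientation: [1.529, 2.479, 1.047]
contact_force: [-0.9, 0.4, -0.5]
grip_width: 0.0431
gripper_force: 0.0
```

```bash
cat >> h.py <<'E'
def want(a=0.,phi=25,side=1):
    # tool target for tray angle a, tilted phi deg about plate normal
    t=np.radians(35)-a;f=np.radians(phi)
    up=np.array([-np.sin(t),0,np.cos(t)]);n=np.array([np.cos(t),0,np.sin(t)]);y=np.array([0,1.,0])
    z=-up*np.cos(f)+y*np.sin(f);x=np.cross(n,z);G=np.array([68,0,115.])+[-177*np.cos(a)+81*np.sin(a),0,177*np.sin(a)+81*np.cos(a)]
    return G-3*z,np.stack([x,n,z],1)
def to(a=0.,phi=25):
    p,T=st();q,W=want(a,phi)
    print("move",(T.T@(q-p)).round(1),"turn",np.degrees(cv2.Rodrigues(T.T@W)[0].ravel()).round(1))
E
python3 -c "
from h import *
to()"
```

```text
t11.82 tcp [-163.9   29.9  300.3] tip [-152.4   37.8  283.4] grasp [-162.4   31.   298. ] 
T [[-0.204, 0.825, 0.527], [0.933, 0.001, 0.36], [0.297, 0.565, -0.77]] F [-0.7  0.7 -0.5] w 0.0431 gf 0.0 q [-0.85 -0.34  1.45  2.21 -0.43  0.99  1.3 ]
move [-70.3 -13.6  95.5] turn [-0.6  3.9 -0.2]
```

Call:
step_arm --moves '[{"rx": 0, "ry": 1, "rz": 0, "dx": -18, "dy": -3, "dz": 9, "gripper": 0}, {"rx": 0, "ry": 1, "rz": 0, "dx": -18, "dy": -4, "dz": 9, "gripper": 0}, {"rx": 0, "ry": 1, "rz": 0, "dx": -18, "dy": -3, "dz": 9, "gripper": 0}, {"rx": 0, "ry": 1, "rz": 0, "dx": -17, "dy": -3, "dz": 8, "gripper": 0}, {"rx": 0, "ry": 0, "rz": 0, "dx": 0, "dy": 0, "dz": 0, "gripper": 0}]'

```text
clock: 12.45
tcp_pos: [0.3729, -0.1588, 0.2949]
orientation: [1.53, 2.495, 1.043]
contact_force: [-0.9, 0.4, 0.1]
grip_width: 0.0428
gripper_force: 0.0
```

```bash
python3 -c "
from h import *
to()"
```

```text
t12.45 tcp [-162.6   37.3  294.9] tip [-151.3   45.4  277.9] grasp [-161.1   38.4  292.6] 
T [[-0.209, 0.831, 0.515], [0.93, 0.006, 0.368], [0.303, 0.556, -0.774]] F [-0.7  0.7  0.1] w 0.0428 gf 0.0 q [-0.87 -0.34  1.45  2.22 -0.43  0.99  1.29]
move [-76.1 -10.7  87.5] turn [-1.3  3.4 -0.2]
```

Scripts need to know what is reachable, so I fit a simple S-R-S kinematic model to the pose and joint pairs seen so far. From that I can choose a feasible grasp tilt.

```bash
cat > kin.py <<'E'
from h import *
import itertools
from scipy.optimize import least_squares
from scipy.spatial.transform import Rotation as Ro
LO=np.array([-2.96,-.34,-1.41,.24,-1.37,.17,-2.96]);HI=np.array([2.96,2.1,1.46,2.44,4.51,1.92,2.96])
def fk(q,k,s):
    p=np.array([0,0,k[0]]);R=Ro.identity()
    off=[(0,0,0),(0,0,k[1]),(0,0,0) ,(0,0,0),(0,0,0),(0,0,0),(0,0,0)]
    R=Ro.from_euler('z',s[0]*q[0])*Ro.from_euler('y',q[1]);p=p+R.apply([0,0,k[1]])
    R=R*Ro.from_euler('z',s[1]*q[2]);p=p+R.apply([k[2],k[6],0]);R=R*Ro.from_euler('y',q[3]);p=p+R.apply([k[3],0,k[4]])
    R=R*Ro.from_euler('z',s[2]*q[4])*Ro.from_euler('y',q[5]);p=p+R.apply([k[7],0,0]);R=R*Ro.from_euler('z',s[3]*q[6]+k[8]);p=p+R.apply([0,0,k[5]])
    return p,R
E
cat > fit.py <<'E'
from kin import *
I=[[0,1.,0],[1,0,0],[0,0,-1]]
def t35():return [[0,.819,.573],[1,0,0],[0,.573,-.819]]
D=[([27,782.2,252.4],[[-.694,.72,0],[.72,.694,0],[0,0,-1]],[-1.224,.478,.022,1.556,-.0115,1.109,-.083]),
([69.4,1.2,343.1],I,[-.38,.34,.62,1.63,-.21,1.24,.63]),([116.1,1,174.4],I,[-.32,.57,.53,1.71,-.34,.96,.69]),([119.4,.9,151.2],I,[-.31,.6,.52,1.71,-.36,.92,.7]),
([-137,1.3,314.1],t35(),[-.43,-.31,.89,2.3,-.35,.64,1.07]),([-145.5,0,252.4],t35(),[-.65,-.27,1.18,2.39,-.46,.51,1.27]),
([-117.7,9,212.4],t35(),[-1.02,-.34,1.45,2.43,-.32,.34,1.13]),
([-163.9,29.9,300.3],[[-.204,.825,.527],[.933,.001,.36],[.297,.565,-.77]],[-.85,-.34,1.45,2.21,-.43,.99,1.3])]
o=r.get_obs();P=[(S@np.array(p)/1000+O,Ro.from_matrix(S@np.array(T)),np.array(q)) for p,T,q in D]+[(o["tcp_pos"],Ro.from_rotvec(o["orientation"]),o["joints"])]
best=None
for s in itertools.product([-1,1],repeat=3):
  for c in(0,1.57,3.14,-1.57):
    s4=(-1,)+s
    f=lambda k:np.concatenate([np.r_[(a:=fk(q,k,s4))[0]-p,.3*(a[1].inv()*R).as_rotvec()] for p,R,q in P])
    m=least_squares(f,[.3,.35,0,0,.35,.25,0,0,c],loss='soft_l1',f_scale=.01)
    if best is None or m.cost<best[0]:best=(m.cost,s4,m.x,np.abs(f(m.x)).max())
print(best);np.save("k.npy",np.r_[best[2],best[1]])
E
python3 fit.py
```

```text
(np.float64(0.00022952370660367537), (-1, -1, -1, -1), array([ 3.20728512e-01,  5.20384394e-01,  2.12285987e-02, -2.00308963e-03,
        4.75001685e-01,  3.16560124e-01, -5.32775344e-02,  6.79955474e-04,
        1.56910080e+00]), np.float64(0.013499505896565567))
```

```bash
cat > ik.py <<'E'
from kin import *
K=np.load("k.npy");k,s=K[:9],K[9:]
def ik(p,T,q0,m=.03):
    Rw=Ro.from_matrix(T)
    f=lambda q:np.r_[(a:=fk(q,k,s))[0]-p,.3*(a[1].inv()*Rw).as_rotvec(),.0005*(q-(LO+HI)/2)]
    x=least_squares(f,np.clip(q0,LO+m,HI-m),bounds=(LO+m-1e-6,HI-m+1e-6));e=f(x.x)[:6];return x.x,np.abs(e).max()
def W(a,phi,back=0):
    q,T=want(a,phi);q=q-back*T[:,2];return S@q/1000+O,S@T
if __name__=="__main__":
    rng=np.random.default_rng(0)
    for phi in(0,15,25,35,-25):
        b=None
        for i in range(8):
            q,e=ik(*W(0,phi),rng.uniform(LO,HI)*[.5,1,1,1,.4,1,1])
            if b is None or e<b[1]:b=(q,e)
        out=[(b[0].round(2).tolist(),round(b[1],4))];q=b[0]
        for a in(.3,.6,.95):
            q,e=ik(*W(a,phi),q);out.append((q.round(2).tolist(),round(e,4)))
        print(phi,*out,sep="\n  ")
E
python3 ik.py
```

```text
0
  ([1.87, 0.23, -1.38, 2.41, -0.71, 0.37, 1.51], np.float64(0.0006))
  ([0.28, 0.05, 0.09, 2.19, -0.32, 0.7, 0.94], np.float64(0.0))
  ([0.29, 0.17, -0.11, 1.91, 0.01, 1.06, 0.52], np.float64(0.0))
  ([0.27, 0.43, -0.29, 1.54, 0.23, 1.52, 0.29], np.float64(0.0))
15
  ([1.85, 0.53, -1.38, 2.26, -0.21, 0.61, 1.14], np.float64(0.0))
  ([1.64, 0.42, -1.38, 2.06, 0.02, 0.91, 0.67], np.float64(0.0))
  ([0.49, 0.27, -0.21, 1.8, -0.17, 1.23, 0.7], np.float64(0.0))
  ([0.42, 0.51, -0.37, 1.44, 0.07, 1.63, 0.35], np.float64(0.0))
25
  ([1.81, 0.71, -1.38, 2.15, -0.05, 0.8, 1.02], np.float64(0.0))
  ([1.61, 0.6, -1.38, 1.97, 0.07, 1.06, 0.65], np.float64(0.0))
  ([0.62, 0.36, -0.31, 1.73, -0.24, 1.35, 0.76], np.float64(0.0))
  ([0.51, 0.58, -0.43, 1.39, -0.03, 1.71, 0.37], np.float64(0.0))
35
  ([1.76, 0.88, -1.38, 2.04, 0.04, 0.99, 0.96], np.float64(0.0))
  ([1.57, 0.76, -1.38, 1.88, 0.09, 1.21, 0.63], np.float64(0.0))
  ([0.75, 0.45, -0.42, 1.66, -0.29, 1.46, 0.78], np.float64(0.0))
  ([0.6, 0.65, -0.5, 1.34, -0.11, 1.78, 0.36], np.float64(0.0))
-25
  ([-1.09, 0.14, 1.43, 2.41, -0.78, 0.2, 1.24], np.float64(0.042))
  ([-0.04, -0.06, 0.08, 2.38, 0.69, 0.47, -0.25], np.float64(0.0))
  ([0.0, 0.08, -0.07, 2.09, 0.54, 0.91, -0.05], np.float64(0.0))
  ([0.02, 0.34, -0.2, 1.73, 0.56, 1.37, 0.05], np.float64(0.0))
```

```bash
cat > sim.py <<'E'
from ik import *
def jac(q):
    p,R=fk(q,k,s);J=np.zeros((6,7))
    for i in range(7):
        d=q.copy();d[i]+=1e-5;p2,R2=fk(d,k,s);J[:3,i]=(p2-p)/1e-5;J[3:,i]=(R2*R.inv()).as_rotvec()/1e-5
    return J
def sim(q,rows,w=.3,n=5):
    q=np.array(q,float);p,R=fk(q,k,s)
    for tx,d in rows: # turn deg, shift mm
        R2=R*Ro.from_rotvec(np.radians(np.array(tx,float)));p2=p+R.apply(np.array(d,float)/1000)
        # shift along axes at row start
        rv=(R2*R.inv()).as_rotvec()
        for j in range(1,n+1):
            pt=p+(p2-p)*j/n;Rt=Ro.from_rotvec(rv*j/n)*R
            free=np.ones(7,bool)
            for it in range(6):
                pc,Rc=fk(q,k,s);e=np.r_[pt-pc,w*(Rt*Rc.inv()).as_rotvec()]
                J=jac(q);J[3:]*=w;J=J*free
                dq=J.T@np.linalg.solve(J@J.T+1e-6*np.eye(6),e)
                q2=q+np.clip(dq,-.2,.2);bad=(q2<LO)|(q2>HI);q=np.clip(q2,LO,HI);free&=~bad
        p,R=fk(q,k,s)
    return q
if __name__=="__main__":
    q=sim([-1.224,.478,.022,1.556,-.0115,1.109,-.083],[((0,0,0),(0,0,-45))]*2+[((0,0,0),(-37,-32,0))]*16+[((0,0,8.8),(0,0,0))]*5)
    print(q.round(2),"obs -.38,.34,.62,1.63,-.21,1.24,.63")
    q=sim([-.31,.6,.52,1.71,-.36,.92,.7],[((0,0,0),(0,0,-41))]*4+[((0,0,0),(0,-42.5,0))]*6+[((-7,0,0),(0,0,0))]*5)
    print(q.round(2),"obs -.43 -.31 .89 2.3 -.35 .64 1.07")
E
python3 sim.py
```

```text
[-0.42  0.34  0.63  1.65 -0.21  1.22  0.61] obs -.38,.34,.62,1.63,-.21,1.24,.63
[-0.42 -0.34  0.88  2.31 -0.31  0.64  1.05] obs -.43 -.31 .89 2.3 -.35 .64 1.07
```

```bash
cat > plan.py <<'E'
from sim import *
def rowsto(p,R,p2,R2,ms=45,md=9):
    rv=(R.inv()*R2).as_rotvec();n=int(np.ceil(max(np.linalg.norm(p2-p)*1000/ms,np.degrees(np.linalg.norm(rv))/md,1)))
    out=[]
    for j in range(n):
        Rj=R*Ro.from_rotvec(rv*j/n);out.append((np.degrees(rv)/n,Rj.inv().apply((p2-p)/n*1000)))
    return out
def wp(rr,az,z,yaw): # tool down, tool y along yaw
    c,t=np.cos(yaw),np.sin(yaw);y=np.array([c,t,0]);zz=np.array([0,0,-1.]);return np.array([rr*np.cos(az),rr*np.sin(az),z]),Ro.from_matrix(np.stack([np.cross(y,zz),y,zz],1))
def go(q,p2,R2):
    p,R=fk(q,k,s);rs=rowsto(p,R,p2,R2);return sim(q,rs,n=1),len(rs)
if __name__=="__main__":
    q0=r.get_obs()["joints"];rng=np.random.default_rng(1);res=[]
    for t in range(50):
        w=[(rng.uniform(.5,.85),rng.uniform(-.6,.3),rng.uniform(.34,.5),np.radians(20)+rng.uniform(-1.2,1.2)) for _ in range(3)]
        q=q0;N=0;ok=True
        for a in w:
            q,n=go(q,*wp(*a));N+=n
            ok&=np.abs(fk(q,k,s)[0]-wp(*a)[0]).max()<.01
        p2,T=W(0,25,80);q,n=go(q,p2,Ro.from_matrix(T));N+=n
        e=np.abs(fk(q,k,s)[0]-p2).max()
        res.append((q[2] if ok and e<.005 else 9,N,np.round(w,2).tolist(),q.round(2).tolist()))
    for x in sorted(res,key=lambda x:x[0])[:5]:print(x)
E
time python3 plan.py
```

```text
(np.float64(0.11386298965579048), 34, [[0.51, -0.12, 0.41, -0.7], [0.72, 0.17, 0.43, -0.23], [0.79, -0.14, 0.42, 0.96]], [0.73, 0.27, 0.11, 2.07, -0.79, 1.21, 1.78])
(np.float64(0.5876954665023866), 32, [[0.62, 0.11, 0.39, 0.24], [0.55, -0.24, 0.37, -0.22], [0.76, -0.35, 0.42, 1.5]], [0.33, 0.33, 0.59, 2.07, -0.89, 1.3, 1.89])
(np.float64(0.6625575925679379), 39, [[0.69, 0.23, 0.34, -0.46], [0.75, -0.24, 0.39, 1.46], [0.59, 0.04, 0.49, 0.98]], [0.27, 0.35, 0.66, 2.07, -0.91, 1.32, 1.91])
(np.float64(0.681555571260907), 26, [[0.6, -0.1, 0.43, 0.35], [0.65, -0.08, 0.49, 0.25], [0.79, -0.55, 0.4, 0.49]], [0.25, 0.35, 0.68, 2.07, -0.92, 1.33, 1.91])
(np.float64(0.6859997766873186), 29, [[0.71, 0.16, 0.46, 0.03], [0.66, -0.27, 0.36, -0.36], [0.6, -0.32, 0.39, 0.53]], [0.25, 0.35, 0.69, 2.07, -0.92, 1.33, 1.91])
real	0m8.025s
user	0m8.521s
sys	0m0.064s
```

```bash
cat > plan2.py <<'E'
from plan import *
for w in ([(.6,-.1,.43,.35),(.79,-.55,.4,.49)],[(.6,-.1,.43,.35),(.79,-.45,.4,.35)],[(.51,-.12,.41,-.7),(.72,.17,.43,-.23),(.79,-.14,.42,.96)]):
  for phi in(20,25):
    q=r.get_obs()["joints"];N=0;print(w,phi)
    def g(p,T,lab):
        global q,N
        R=T if isinstance(T,Ro) else Ro.from_matrix(T);q,n=go(q,p,R);N+=n;print("  ",lab,N,q.round(2),(np.abs(fk(q,k,s)[0]-p).max()*1000).round(1))
    for a in w:g(*wp(*a),"wp")
    g(*W(0,phi,80),"so");g(*W(0,phi),"gr")
    for a in np.arange(.1,1.0,.1):
        R=Ro.from_matrix(W(a,phi)[1]);q,n=go(q,W(a,phi)[0],R)
    print("   lift",q.round(2),(np.abs(fk(q,k,s)[0]-W(a,phi)[0]).max()*1000).round(1))
E
python3 plan2.py
```

```text
[(0.6, -0.1, 0.43, 0.35), (0.79, -0.55, 0.4, 0.49)] 20
   wp 7 [-0.75  0.38  1.02  1.53 -0.32  1.42  0.64] 0.0
   wp 16 [ 0.1   0.75  0.83  1.01 -0.53  1.57  1.26] 0.0
   so 25 [ 0.18  0.28  0.73  2.13 -0.93  1.22  1.89] 0.0
   gr 27 [ 0.15  0.37  0.65  2.2  -1.08  1.1   1.98] 0.0
   lift [-0.27  0.63  0.75  1.47 -0.45  1.67  0.84] 0.0
[(0.6, -0.1, 0.43, 0.35), (0.79, -0.55, 0.4, 0.49)] 25
   wp 7 [-0.75  0.38  1.02  1.53 -0.32  1.42  0.64] 0.0
   wp 16 [ 0.1   0.75  0.83  1.01 -0.53  1.57  1.26] 0.0
   so 24 [ 0.25  0.35  0.69  2.07 -0.92  1.33  1.91] 0.0
   gr 26 [ 0.2   0.42  0.62  2.15 -1.05  1.2   1.98] 0.0
   lift [-0.21  0.66  0.72  1.44 -0.5   1.73  0.86] 0.0
[(0.6, -0.1, 0.43, 0.35), (0.79, -0.45, 0.4, 0.35)] 20
   wp 7 [-0.75  0.38  1.02  1.53 -0.32  1.42  0.64] 0.0
   wp 14 [-0.01  0.76  0.85  1.01 -0.55  1.57  1.03] 0.0
   so 23 [ 0.16  0.28  0.75  2.13 -0.93  1.23  1.9 ] 0.0
   gr 25 [ 0.14  0.37  0.67  2.2  -1.08  1.11  1.99] 0.0
   lift [-0.28  0.64  0.77  1.47 -0.46  1.67  0.85] 0.0
[(0.6, -0.1, 0.43, 0.35), (0.79, -0.45, 0.4, 0.35)] 25
   wp 7 [-0.75  0.38  1.02  1.5
[... 401 characters left out ...]
 [-0.37  0.46  0.19  1.2  -0.09  1.49 -0.42] 0.0
   wp 24 [ 0.06  0.61  0.03  0.97 -0.01  1.57  1.04] 0.0
   so 34 [ 0.7   0.2   0.13  2.13 -0.81  1.12  1.77] 0.0
   gr 36 [ 0.65  0.28  0.07  2.2  -0.92  0.96  1.84] 0.0
   lift [ 0.15  0.5   0.09  1.47 -0.18  1.61  0.57] 0.0
[(0.51, -0.12, 0.41, -0.7), (0.72, 0.17, 0.43, -0.23), (0.79, -0.14, 0.42, 0.96)] 25
   wp 9 [-0.3   0.05  0.33  1.77 -0.02  1.32 -0.67] 0.0
   wp 16 [-0.37  0.46  0.19  1.2  -0.09  1.49 -0.42] 0.0
   wp 24 [ 0.06  0.61  0.03  0.97 -0.01  1.57  1.04] 0.0
   so 34 [ 0.74  0.27  0.11  2.07 -0.79  1.21  1.77] 0.0
   gr 36 [ 0.68  0.33  0.05  2.15 -0.88  1.05  1.83] 0.0
   lift [ 0.19  0.53  0.08  1.44 -0.24  1.66  0.6 ] 0.0
```

```bash
cat > leg.py <<'E'
from plan import *
def leg(p2,R2,ms=45,md=9):
    o=r.get_obs();rs=rowsto(o["tcp_pos"],Ro.from_rotvec(o["orientation"]),p2,R2 if isinstance(R2,Ro) else Ro.from_matrix(R2),ms,md)
    print("n",len(rs),"turn/row",rs[0][0].round(2))
    for t,d in rs:print(d.round(0).astype(int).tolist())
E
python3 -c "
from leg import *
leg(*wp(.6,-.1,.43,.35))"
```

```text
n 7 turn/row [ 4.76 -2.98  0.95]
[1, 40, 4]
[1, 40, 1]
[2, 40, -3]
[3, 39, -6]
[3, 39, -10]
[3, 38, -13]
[3, 36, -16]
```

Call:
step_arm --moves '[{"rx": 4.8, "ry": -3, "rz": 1, "dx": 1, "dy": 40, "dz": 4, "gripper": 0}, {"rx": 4.8, "ry": -3, "rz": 1, "dx": 1, "dy": 40, "dz": 1, "gripper": 0}, {"rx": 4.8, "ry": -3, "rz": 1, "dx": 2, "dy": 40, "dz": -3, "gripper": 0}, {"rx": 4.8, "ry": -3, "rz": 1, "dx": 3, "dy": 39, "dz": -6, "gripper": 0}, {"rx": 4.8, "ry": -3, "rz": 1, "dx": 3, "dy": 39, "dz": -10, "gripper": 0}, {"rx": 4.8, "ry": -3, "rz": 1, "dx": 3, "dy": 38, "dz": -13, "gripper": 0}, {"rx": 4.8, "ry": -3, "rz": 1, "dx": 3, "dy": 36, "dz": -16, "gripper": 0}, {"rx": 0, "ry": 0, "rz": 0, "dx": -44, "dy": 1, "dz": 4, "gripper": 0}, {"rx": 0, "ry": 0, "rz": 0, "dx": -44, "dy": 2, "dz": 4, "gripper": 0}, {"rx": 0, "ry": 0, "rz": 0, "dx": -44, "dy": 1, "dz": 4, "gripper": 0}, {"rx": 0, "ry": 0, "rz": 0, "dx": -44, "dy": 2, "dz": 4, "gripper": 0}, {"rx": 0, "ry": 0, "rz": 0, "dx": -44, "dy": 1, "dz": 4, "gripper": 0}, {"rx": 0, "ry": 0, "rz": 0, "dx": -44, "dy": 2, "dz": 4, "gripper": 0}, {"rx": 0, "ry": 0, "rz": 0, "dx": -43, "dy": 1, "dz": 4, "gripper": 0}, {"rx": 0, "ry": 0, "rz": 0, "dx": 0, "dy": 0, "dz": 0, "gripper": 0}]'

```text
clock: 14.32
tcp_pos: [0.7093, -0.3489, 0.399]
orientation: [-1.812, -2.56, 0.013]
contact_force: [-0.8, -0.0, 0.5]
grip_width: 0.0426
gripper_force: 0.0
```

```bash
python3 -c "
from leg import *
st();leg(*W(0,20,90),50,9.5)"
```

```text
t14.32 tcp [  88.4 -256.3  399. ] tip [  88.2 -256.3  377. ] grasp [  88.4 -256.3  396. ] 
T [[0.01, 1.0, -0.01], [1.0, -0.01, -0.001], [-0.001, -0.01, -1.0]] F [-0.7  0.2  0.5] w 0.0426 gf 0.0 q [-0.03  0.75  0.91  1.03 -0.56  1.59  1.05]
n 8 turn/row [-4.39  2.45 -0.84]
[28, -31, 17]
[28, -32, 15]
[27, -33, 14]
[27, -33, 13]
[27, -34, 11]
[27, -34, 10]
[27, -35, 9]
[28, -35, 7]
```

Call:
step_arm --moves '[{"rx": -4.4, "ry": 2.45, "rz": -0.85, "dx": 28, "dy": -31, "dz": 17, "gripper": 0}, {"rx": -4.4, "ry": 2.45, "rz": -0.85, "dx": 28, "dy": -32, "dz": 15, "gripper": 0}, {"rx": -4.4, "ry": 2.45, "rz": -0.85, "dx": 27, "dy": -33, "dz": 14, "gripper": 0}, {"rx": -4.4, "ry": 2.45, "rz": -0.85, "dx": 27, "dy": -33, "dz": 13, "gripper": 0}, {"rx": -4.4, "ry": 2.45, "rz": -0.85, "dx": 27, "dy": -34, "dz": 11, "gripper": 0}, {"rx": -4.4, "ry": 2.45, "rz": -0.85, "dx": 27, "dy": -34, "dz": 10, "gripper": 0}, {"rx": -4.4, "ry": 2.45, "rz": -0.85, "dx": 27, "dy": -35, "dz": 9, "gripper": 0}, {"rx": -4.4, "ry": 2.45, "rz": -0.85, "dx": 28, "dy": -35, "dz": 7, "gripper": 0}, {"rx": 0, "ry": 0, "rz": 0, "dx": 0, "dy": 0, "dz": 0, "gripper": 0}]'

```text
clock: 15.45
tcp_pos: [0.3971, -0.2195, 0.2673]
orientation: [1.522, 2.457, 1.048]
contact_force: [1.2, 0.2, 0.7]
grip_width: 0.043
gripper_force: 0.0
```

```bash
python3 -c "
from h import *
to(0,20)"
```

```text
t15.45 tcp [-160.7  -28.   267.3] tip [-148.7  -20.3  250.5] grasp [-159.   -26.9  265. ] 
T [[-0.2, 0.816, 0.542], [0.938, -0.001, 0.347], [0.284, 0.578, -0.765]] F [ 1.3 -0.2  0.7] w 0.043 gf 0.0 q [ 0.13  0.26  0.79  2.13 -0.91  1.25  1.88]
move [-4.3  1.  89.3] turn [ 0.3 -0.3  0.1]
```

Call:
step_arm --moves '[{"rx": 0, "ry": 0, "rz": 0, "dx": -1, "dy": 1, "dz": 20, "gripper": 0}, {"rx": 0, "ry": 0, "rz": 0, "dx": -1, "dy": 0, "dz": 20, "gripper": 0}, {"rx": 0, "ry": 0, "rz": 0, "dx": -1, "dy": 0, "dz": 20, "gripper": 0}, {"rx": 0, "ry": 0, "rz": 0, "dx": -1, "dy": 0, "dz": 17, "gripper": 0}, {"rx": 0, "ry": 0, "rz": 0, "dx": 0, "dy": 0, "dz": 10, "gripper": 0}, {"rx": 0, "ry": 0, "rz": 0, "dx": 0, "dy": 0, "dz": 0, "gripper": 0}]'

```text
clock: 16.2
tcp_pos: [0.4374, -0.1789, 0.2009]
orientation: [1.514, 2.462, 1.044]
contact_force: [-0.3, 0.7, 0.2]
grip_width: 0.0431
gripper_force: 0.0
```

```bash
python3 -c "
from h import *
to(0,20);cv2.imwrite('pics/w6.png',r.grab_frame('wrist'))"
```

```text
t16.20 tcp [-108.9   -3.6  200.9] tip [-97.   4. 184.] grasp [-107.3   -2.5  198.6] 
T [[-0.204, 0.816, 0.54], [0.938, 0.006, 0.346], [0.279, 0.578, -0.767]] F [-0.   0.8  0.2] w 0.0431 gf 0.0 q [ 0.1   0.37  0.7   2.2  -1.09  1.13  1.99]
move [ 2.  -2.9  1.9] turn [ 0.2 -0.2  0.4]
```

View pics/w6.png

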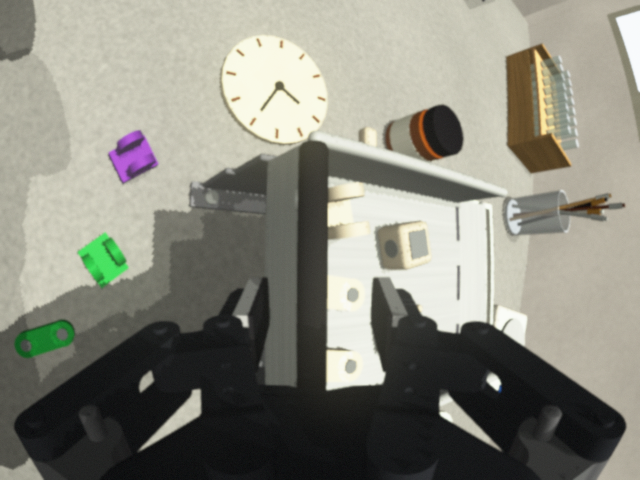

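The plate (column 312) sits between the fingers at columns 265 and 377. I shift it to centre and close.

Call:
step_arm --grip_force 50 --moves '[{"rx": 0, "ry": 0, "rz": 0, "dx": 2, "dy": -2.5, "dz": 2, "gripper": 0}, {"rx": 0, "ry": 0, "rz": 0, "dx": 0, "dy": 0, "dz": 0, "gripper": -0.6}, {"rx": 0, "ry": 0, "rz": 0, "dx": 0, "dy": 0, "dz": 0, "gripper": -1}, {"rx": 0, "ry": 0, "rz": 0, "dx": 0, "dy": 0, "dz": 0, "gripper": -1}, {"rx": 0, "ry": 0, "rz": 0, "dx": 0, "dy": 0, "dz": 0, "gripper": -1}, {"rx": 0, "ry": 0, "rz": 0, "dx": 0, "dy": 0, "dz": 0, "gripper": -1}]'

```text
clock: 17.0
tcp_pos: [0.4348, -0.178, 0.1993]
orientation: [1.515, 2.459, 1.044]
contact_force: [-2.7, -1.2, 5.2]
grip_width: 0.0094
gripper_force: 49.4
```

```bash
python3 -c "
from h import *
to(0,20)
p,T=st();C=np.array([68,0,115.])
# rows of a rigid turn about pivot by da about stand y (tray tip = +rotation about y)
w=T.T@np.array([0,1.,0])
for da in(2.5,5):
  th=np.radians(da);R=cv2.Rodrigues(np.array([0,th,0]))[0];print(da,'turn',(w*da).round(2),'shift',(T.T@(R@(p-C)+C-p)).round(2))
"
```

```text
t17.00 tcp [-111.    -1.9  199.3] tip [-99.1   5.7 182.4] grasp [-109.4   -0.8  197. ] 
T [[-0.202, 0.816, 0.542], [0.939, 0.004, 0.344], [0.279, 0.578, -0.767]] F [-2.9 -0.2  5.2] w 0.0094 gf 49.41722631454468 q [ 0.1   0.37  0.7   2.2  -1.09  1.12  1.99]
move [ 0.4 -0.2  1.3] turn [ 0.2 -0.1  0.3]
t17.00 tcp [-111.    -1.9  199.3] tip [-99.1   5.7 182.4] grasp [-109.4   -0.8  197. ] 
T [[-0.202, 0.816, 0.542], [0.939, 0.004, 0.344], [0.279, 0.578, -0.767]] F [-2.9 -0.2  5.2] w 0.0094 gf 49.41722631454468 q [ 0.1   0.37  0.7   2.2  -1.09  1.12  1.99]
2.5 turn [2.35 0.01 0.86] shift [ 1.37  7.61 -3.84]
5 turn [4.69 0.02 1.72] shift [ 2.63 15.39 -7.37]
```

Call:
step_arm --moves '[{"rx": 2.35, "ry": 0, "rz": 0.86, "dx": 1.4, "dy": 7.6, "dz": -3.85, "gripper": -1}, {"rx": 2.35, "ry": 0, "rz": 0.86, "dx": 1.4, "dy": 7.6, "dz": -3.85, "gripper": -1}, {"rx": 2.35, "ry": 0, "rz": 0.86, "dx": 1.4, "dy": 7.6, "dz": -3.85, "gripper": -1}, {"rx": 2.35, "ry": 0, "rz": 0.86, "dx": 1.4, "dy": 7.6, "dz": -3.85, "gripper": -1}, {"rx": 2.35, "ry": 0, "rz": 0.86, "dx": 1.4, "dy": 7.6, "dz": -3.85, "gripper": -1}, {"rx": 2.35, "ry": 0, "rz": 0.86, "dx": 1.4, "dy": 7.6, "dz": -3.85, "gripper": -1}, {"rx": 2.35, "ry": 0, "rz": 0.86, "dx": 1.4, "dy": 7.6, "dz": -3.85, "gripper": -1}]'

```text
clock: 17.88
tcp_pos: [0.4661, -0.1667, 0.249]
orientation: [-1.625, -2.472, -0.675]
contact_force: [-0.8, -1.9, -2.1]
grip_width: 0.0095
gripper_force: 51.3
```

```bash
cat > ang.py <<'E'
from h import *
p,T=st();v=p+3*T[:,2]-[68,0,115];a=np.arctan2(v[2],-v[0])-np.arctan2(81,177)
print("tray",a.round(3),"rad radius",np.hypot(v[0],v[2]).round(1),"(194.7)");q,Wt=want(a,20)
print("err",(T.T@(q-p)).round(1),np.degrees(cv2.Rodrigues(T.T@Wt)[0].ravel()).round(1))
E
python3 ang.py
```

```text
t17.88 tcp [-77.7  -1.9 249. ] tip [-71.4   5.6 229.3] grasp [-76.8  -0.9 246.3] 
T [[-0.107, 0.953, 0.284], [0.94, 0.004, 0.342], [0.325, 0.304, -0.896]] F [-1.5 -1.5 -2.1] w 0.0095 gf 51.28824234008789 q [-0.16  0.32  0.79  2.01 -0.74  1.17  1.42]
tray 0.307 rad radius 195.5 (194.7)
err [0.6 0.5 1. ] [ 0.2 -0.   0.3]
```

Tracking is clean at 0.31 rad. I go on slowly through the sliding range.

Call:
step_arm --moves '[{"rx": 0.94, "ry": 0, "rz": 0.34, "dx": 0.55, "dy": 3.05, "dz": -1.53, "gripper": -1}, {"rx": 0.94, "ry": 0, "rz": 0.34, "dx": 0.55, "dy": 3.05, "dz": -1.53, "gripper": -1}, {"rx": 0.94, "ry": 0, "rz": 0.34, "dx": 0.55, "dy": 3.05, "dz": -1.53, "gripper": -1}, {"rx": 0.94, "ry": 0, "rz": 0.34, "dx": 0.55, "dy": 3.05, "dz": -1.53, "gripper": -1}, {"rx": 0.94, "ry": 0, "rz": 0.34, "dx": 0.55, "dy": 3.05, "dz": -1.53, "gripper": -1}, {"rx": 0.94, "ry": 0, "rz": 0.34, "dx": 0.55, "dy": 3.05, "dz": -1.53, "gripper": -1}, {"rx": 0.94, "ry": 0, "rz": 0.34, "dx": 0.55, "dy": 3.05, "dz": -1.53, "gripper": -1}, {"rx": 0.94, "ry": 0, "rz": 0.34, "dx": 0.55, "dy": 3.05, "dz": -1.53, "gripper": -1}, {"rx": 0.94, "ry": 0, "rz": 0.34, "dx": 0.55, "dy": 3.05, "dz": -1.53, "gripper": -1}, {"rx": 0.94, "ry": 0, "rz": 0.34, "dx": 0.55, "dy": 3.05, "dz": -1.53, "gripper": -1}, {"rx": 0.94, "ry": 0, "rz": 0.34, "dx": 0.55, "dy": 3.05, "dz": -1.53, "gripper": -1}, {"rx": 0.94, "ry": 0, "rz": 0.34, "dx": 0.55, "dy": 3.05, "dz": -1.53, "gripper": -1}, {"rx": 0.94, "ry": 0, "rz": 0.34, "dx": 0.55, "dy": 3.05, "dz": -1.53, "gripper": -1}, {"rx": 0.94, "ry": 0, "rz": 0.34, "dx": 0.55, "dy": 3.05, "dz": -1.53, "gripper": -1}, {"rx": 0.94, "ry": 0, "rz": 0.34, "dx": 0.55, "dy": 3.05, "dz": -1.53, "gripper": -1}, {"rx": 0.94, "ry": 0, "rz": 0.34, "dx": 0.55, "dy": 3.05, "dz": -1.53, "gripper": -1}, {"rx": 0.94, "ry": 0, "rz": 0.34, "dx": 0.55, "dy": 3.05, "dz": -1.53, "gripper": -1}, {"rx": 0.94, "ry": 0, "rz": 0.34, "dx": 0.55, "dy": 3.05, "dz": -1.53, "gripper": -1}, {"rx": 0, "ry": 0, "rz": 0, "dx": 0, "dy": 0, "dz": 0, "gripper": -1}, {"rx": 0, "ry": 0, "rz": 0, "dx": 0, "dy": 0, "dz": 0, "gripper": -1}]'

```text
clock: 20.38
tcp_pos: [0.5119, -0.1502, 0.2876]
orientation: [-1.625, -2.329, -0.281]
contact_force: [-3.3, -5.4, 9.9]
grip_width: 0.0095
gripper_force: 52.6
```

```bash
python3 ang.py
```

```text
t20.38 tcp [-29.1  -2.  287.6] tip [-29.2   5.5 266.9] grasp [-29.1  -1.  284.8] 
T [[-0.003, 1.0, -0.005], [0.94, 0.004, 0.342], [0.342, -0.004, -0.94]] F [-5.  -4.   9.9] w 0.0095 gf 52.62022912502289 q [-0.29  0.44  0.83  1.76 -0.54  1.41  1.07]
tray 0.622 rad radius 195.6 (194.7)
err [0.7 0.5 1.1] [0.3 0.  0.4]
```

Call:
step_arm --moves '[{"rx": 0.94, "ry": 0, "rz": 0.34, "dx": 0.55, "dy": 3.05, "dz": -1.53, "gripper": -1}, {"rx": 0.94, "ry": 0, "rz": 0.34, "dx": 0.55, "dy": 3.05, "dz": -1.53, "gripper": -1}, {"rx": 0.94, "ry": 0, "rz": 0.34, "dx": 0.55, "dy": 3.05, "dz": -1.53, "gripper": -1}, {"rx": 0.94, "ry": 0, "rz": 0.34, "dx": 0.55, "dy": 3.05, "dz": -1.53, "gripper": -1}, {"rx": 0.94, "ry": 0, "rz": 0.34, "dx": 0.55, "dy": 3.05, "dz": -1.53, "gripper": -1}, {"rx": 0.94, "ry": 0, "rz": 0.34, "dx": 0.55, "dy": 3.05, "dz": -1.53, "gripper": -1}, {"rx": 0.94, "ry": 0, "rz": 0.34, "dx": 0.55, "dy": 3.05, "dz": -1.53, "gripper": -1}, {"rx": 0.94, "ry": 0, "rz": 0.34, "dx": 0.55, "dy": 3.05, "dz": -1.53, "gripper": -1}, {"rx": 0.94, "ry": 0, "rz": 0.34, "dx": 0.55, "dy": 3.05, "dz": -1.53, "gripper": -1}, {"rx": 0.94, "ry": 0, "rz": 0.34, "dx": 0.55, "dy": 3.05, "dz": -1.53, "gripper": -1}, {"rx": 0.94, "ry": 0, "rz": 0.34, "dx": 0.55, "dy": 3.05, "dz": -1.53, "gripper": -1}, {"rx": 0.94, "ry": 0, "rz": 0.34, "dx": 0.55, "dy": 3.05, "dz": -1.53, "gripper": -1}, {"rx": 0.94, "ry": 0, "rz": 0.34, "dx": 0.55, "dy": 3.05, "dz": -1.53, "gripper": -1}, {"rx": 0.94, "ry": 0, "rz": 0.34, "dx": 0.55, "dy": 3.05, "dz": -1.53, "gripper": -1}, {"rx": 0.94, "ry": 0, "rz": 0.34, "dx": 0.55, "dy": 3.05, "dz": -1.53, "gripper": -1}, {"rx": 0.94, "ry": 0, "rz": 0.34, "dx": 0.55, "dy": 3.05, "dz": -1.53, "gripper": -1}, {"rx": 0.94, "ry": 0, "rz": 0.34, "dx": 0.55, "dy": 3.05, "dz": -1.53, "gripper": -1}, {"rx": 0, "ry": 0, "rz": 0, "dx": 0, "dy": 0, "dz": 0, "gripper": -1}, {"rx": 0, "ry": 0, "rz": 0, "dx": 0, "dy": 0, "dz": 0, "gripper": -1}]'

```text
clock: 22.75
tcp_pos: [0.5637, -0.1315, 0.3087]
orientation: [-1.595, -2.163, 0.064]
contact_force: [-2.7, -4.3, 13.7]
grip_width: 0.0094
gripper_force: 53.2
```

```bash
python3 ang.py; python3 -c "
from h import *
cv2.imwrite('pics/s7.png',r.grab_frame('scene')[200:450,180:480].repeat(2,0).repeat(2,1))"
```

```text
t22.75 tcp [ 26.   -2.2 308.7] tip [ 19.8   5.3 288.9] grasp [ 25.2  -1.2 306. ] 
T [[0.097, 0.955, -0.28], [0.941, 0.004, 0.34], [0.326, -0.296, -0.898]] F [-4.  -3.1 13.7] w 0.0094 gf 53.18580150604248 q [-0.31  0.64  0.83  1.48 -0.46  1.69  0.87]
tray 0.921 rad radius 195.8 (194.7)
err [0.8 0.6 1.3] [0.4 0.1 0.4]
```

View pics/s7.png

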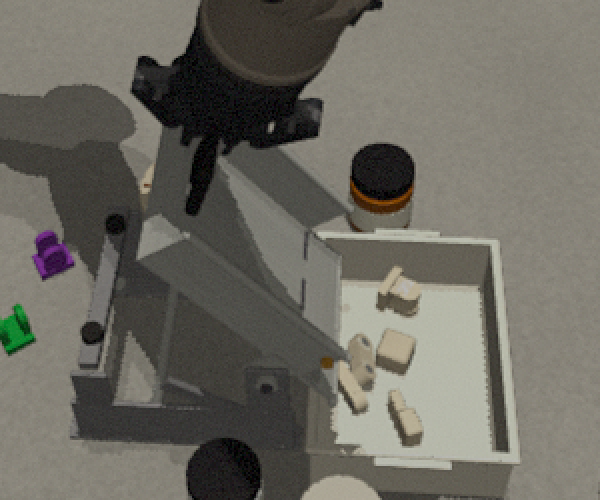

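All five parts lie in the tub: clevis (400,290), hub (397,350), links (362,360) and (350,385), foot (407,415). The tray is empty. I lower it back along the arc.

Call:
step_arm --moves '[{"rx": 0, "ry": 0, "rz": 0, "dx": 0, "dy": 0, "dz": 0, "gripper": -1}, {"rx": -2.35, "ry": 0, "rz": -0.86, "dx": -1.45, "dy": -7.45, "dz": 4.15, "gripper": -1}, {"rx": -2.35, "ry": 0, "rz": -0.86, "dx": -1.45, "dy": -7.45, "dz": 4.15, "gripper": -1}, {"rx": -2.35, "ry": 0, "rz": -0.86, "dx": -1.45, "dy": -7.45, "dz": 4.15, "gripper": -1}, {"rx": -2.35, "ry": 0, "rz": -0.86, "dx": -1.45, "dy": -7.45, "dz": 4.15, "gripper": -1}, {"rx": -2.35, "ry": 0, "rz": -0.86, "dx": -1.45, "dy": -7.45, "dz": 4.15, "gripper": -1}, {"rx": -2.35, "ry": 0, "rz": -0.86, "dx": -1.45, "dy": -7.45, "dz": 4.15, "gripper": -1}, {"rx": -2.35, "ry": 0, "rz": -0.86, "dx": -1.45, "dy": -7.45, "dz": 4.15, "gripper": -1}, {"rx": -2.35, "ry": 0, "rz": -0.86, "dx": -1.45, "dy": -7.45, "dz": 4.15, "gripper": -1}, {"rx": -2.35, "ry": 0, "rz": -0.86, "dx": -1.45, "dy": -7.45, "dz": 4.15, "gripper": -1}, {"rx": -2.35, "ry": 0, "rz": -0.86, "dx": -1.45, "dy": -7.45, "dz": 4.15, "gripper": -1}, {"rx": 0, "ry": 0, "rz": 0, "dx": 0, "dy": 0, "dz": 0, "gripper": -1}]'

```text
clock: 24.3
tcp_pos: [0.4894, -0.1583, 0.2717]
orientation: [-1.629, -2.397, -0.457]
contact_force: [-7.5, -5.5, 11.8]
grip_width: 0.0095
gripper_force: 53.2
```

```bash
python3 ang.py
```

```text
t24.30 tcp [-53.   -2.  271.7] tip [-50.2   5.6 251.3] grasp [-52.6  -1.  268.9] 
T [[-0.05, 0.991, 0.128], [0.939, 0.003, 0.343], [0.339, 0.137, -0.931]] F [-9.  -2.6 11.8] w 0.0095 gf 53.17560017108917 q [-0.25  0.37  0.82  1.88 -0.61  1.28  1.2 ]
tray 0.477 rad radius 195.6 (194.7)
err [0.6 0.5 1.1] [ 0.1 -0.1  0.3]
```

Call:
step_arm --moves '[{"rx": -2.35, "ry": 0, "rz": -0.86, "dx": -1.45, "dy": -7.45, "dz": 4.15, "gripper": -1}, {"rx": -2.35, "ry": 0, "rz": -0.86, "dx": -1.45, "dy": -7.45, "dz": 4.15, "gripper": -1}, {"rx": -2.35, "ry": 0, "rz": -0.86, "dx": -1.45, "dy": -7.45, "dz": 4.15, "gripper": -1}, {"rx": -2.35, "ry": 0, "rz": -0.86, "dx": -1.45, "dy": -7.45, "dz": 4.15, "gripper": -1}, {"rx": -2.35, "ry": 0, "rz": -0.86, "dx": -1.45, "dy": -7.45, "dz": 4.15, "gripper": -1}, {"rx": -2.35, "ry": 0, "rz": -0.86, "dx": -1.45, "dy": -7.45, "dz": 4.15, "gripper": -1}, {"rx": -2.35, "ry": 0, "rz": -0.86, "dx": -1.45, "dy": -7.45, "dz": 4.15, "gripper": -1}, {"rx": -2.35, "ry": 0, "rz": -0.86, "dx": -1.45, "dy": -7.45, "dz": 4.15, "gripper": -1}, {"rx": -2.35, "ry": 0, "rz": -0.86, "dx": -1.45, "dy": -7.45, "dz": 4.15, "gripper": -1}, {"rx": -1.5, "ry": 0, "rz": -0.55, "dx": -0.9, "dy": -4.6, "dz": 2.5, "gripper": -1}, {"rx": -0.94, "ry": 0, "rz": -0.34, "dx": -0.6, "dy": -3, "dz": 1.6, "gripper": -1}, {"rx": 0, "ry": 0, "rz": 0, "dx": 0, "dy": 0, "dz": 0, "gripper": -1}]'

```text
clock: 25.8
tcp_pos: [0.4375, -0.177, 0.2051]
orientation: [1.547, 2.486, 1.003]
contact_force: [-9.4, -5.0, 5.5]
grip_width: 0.0095
gripper_force: 52.8
```

```bash
python3 ang.py
```

```text
t25.80 tcp [-108.2   -1.8  205.1] tip [-96.9   5.7 187.8] grasp [-106.6   -0.8  202.8] 
T [[-0.19, 0.839, 0.509], [0.939, 0.004, 0.344], [0.287, 0.544, -0.789]] F [-10.5  -1.5   5.5] w 0.0095 gf 52.78764188289642 q [ 0.07  0.35  0.71  2.18 -1.04  1.11  1.91]
tray 0.037 rad radius 195.4 (194.7)
err [0.5 0.4 0.9] [-0.1 -0.1  0.2]
```

Call:
step_arm --moves '[{"rx": -0.6, "ry": 0, "rz": -0.22, "dx": -0.4, "dy": -1.9, "dz": 1.1, "gripper": -1}, {"rx": -0.6, "ry": 0, "rz": -0.22, "dx": -0.4, "dy": -1.9, "dz": 1.1, "gripper": -1}, {"rx": -0.6, "ry": 0, "rz": -0.22, "dx": -0.4, "dy": -1.9, "dz": 1.1, "gripper": -1}, {"rx": 0, "ry": 0, "rz": 0, "dx": 0, "dy": 0, "dz": 0, "gripper": -1}]'

```text
clock: 26.3
tcp_pos: [0.4348, -0.178, 0.1993]
orientation: [1.522, 2.464, 1.036]
contact_force: [-10.9, -5.3, 7.2]
grip_width: 0.0095
gripper_force: 53.0
```

```bash
python3 ang.py
```

```text
t26.30 tcp [-111.    -1.8  199.3] tip [-99.2   5.8 182.4] grasp [-109.4   -0.8  197. ] 
T [[-0.2, 0.821, 0.535], [0.939, 0.004, 0.344], [0.28, 0.572, -0.771]] F [-12.   -1.2   7.2] w 0.0095 gf 53.03138315677643 q [ 0.1   0.37  0.7   2.2  -1.08  1.12  1.98]
tray 0.004 rad radius 195.4 (194.7)
err [0.5 0.4 0.9] [-0.  -0.1  0.3]
```

The tray is back at its original flat pose. I release and retreat.

Call:
step_arm --moves '[{"rx": 0, "ry": 0, "rz": 0, "dx": 0, "dy": 0, "dz": 0, "gripper": -0.7}, {"rx": 0, "ry": 0, "rz": 0, "dx": 0, "dy": 0, "dz": 0, "gripper": -0.3}, {"rx": 0, "ry": 0, "rz": 0, "dx": 0, "dy": 0, "dz": 0, "gripper": 0}, {"rx": 0, "ry": 0, "rz": 0, "dx": 0, "dy": 0, "dz": 0, "gripper": 0}, {"rx": 0, "ry": 0, "rz": 0, "dx": 0, "dy": 0, "dz": -15, "gripper": 0}, {"rx": 0, "ry": 0, "rz": 0, "dx": 0, "dy": 0, "dz": -25, "gripper": 0}, {"rx": 0, "ry": 0, "rz": 0, "dx": 0, "dy": 0, "dz": -25, "gripper": 0}, {"rx": 0, "ry": 0, "rz": 0, "dx": 0, "dy": 0, "dz": -25, "gripper": 0}, {"rx": 0, "ry": 0, "rz": 0, "dx": 0, "dy": 0, "dz": -15, "gripper": 0}, {"rx": 0, "ry": 0, "rz": 0, "dx": 0, "dy": 0, "dz": 0, "gripper": 0}]'

```text
clock: 27.55
tcp_pos: [0.3956, -0.2308, 0.281]
orientation: [1.518, 2.465, 1.036]
contact_force: [-0.3, -0.3, -1.2]
grip_width: 0.0427
gripper_force: 0.0
```

```bash
python3 -c "
from h import *
st()
cv2.imwrite('pics/s8.png',r.grab_frame('scene')[200:450,180:480].repeat(2,0).repeat(2,1))"
```

```text
t27.55 tcp [-165.9  -38.1  281. ] tip [-154.1  -30.5  264.1] grasp [-164.3  -37.   278.7] 
T [[-0.202, 0.82, 0.536], [0.939, 0.006, 0.344], [0.278, 0.573, -0.771]] F [-0.4 -0.2 -1.2] w 0.0427 gf 0.0 q [ 0.14  0.24  0.79  2.1  -0.88  1.27  1.86]
```

View pics/s8.png

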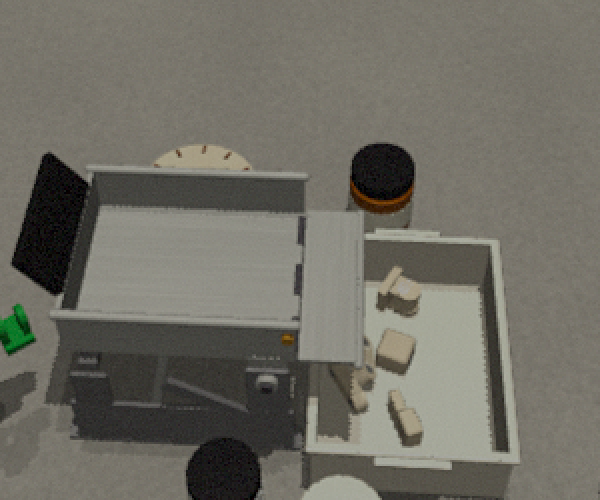

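The tray is flat and empty with its gate down at (332,285). The five parts are at rest in the tub, which stands where it was, and the arm is clear.

```bash
python3 -c "
from bench import r
print(r.hand_in())"
```

```text
the job is handed in; nothing more can be done
None
```

Job handed in at about 27.6 s of the 61 s allowed, with no verdict returned: the gate went fully down first, all five parts are in the tub, the tray is back flat on its rest, and the arm is clear.

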